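# Pair the wrist pins with their pistons

## Robot

A 6-joint arm with a two-finger parallel gripper is mounted at the origin on the work surface. World frame = base frame: x ahead of the robot, y to its left, z up, the work surface at z = 0. Lengths are in m, angles in rad, forces in N, time in s.
With the tool pointing down it reaches from about 0.35 to 0.875 m from the base axis. Payload 15.5 kg.
Tool frame: the origin (TCP) lies on the centre line of the jaws, within the pads' length; the fingertips stand 8 mm ahead of it and the grasp point (between the pads) lies 11 mm behind it (ctrl.tips_ahead is the distance from the TCP to the fingertips, in m); z points along the fingers, x is the direction in which the jaws open and shut, and the axes are right-handed (so a half turn about z gives the same grasp; the last joint's range is limited). The gripper opens to 85 mm and grips with 20 to 120 N. Pads are 22 mm wide; open, the fingers measure 114 mm over their backs; the gripper's body (76 mm by 85 mm) begins 54 mm behind the grasp point. The pads swing forward as they close: fully open they stand 13 mm farther back than shut.
Start: joints at [1.012, 0.494, 1.345, -0, 1.302, -0.096], TCP at [0.279, 0.559, 0.239] pointing down, gripper open.
Joint ranges: [-2.91, 2.91], [-0.82, 2.16], [0.22, 2.67], [-1.22, 4.37], [0.12, 2.79], [-3.08, 3.08]. Speed limits (rad/s): [1.89, 1.89, 2.57, 3.01, 3.01, 3.01].

## Interface

Orientations are given as a unit quaternion [x, y, z, w].
In Python, from workcell import ctrl gives the robot as it stands.
- The arm moves only by the tool move_arm, never from a script. Its argument "series" is a list of rows, each an object with "rot": the turn, a rotation vector about the tool's x, y, z in degrees, a list of three; "slide": the shift along the tool's x, y, z in m, a list of three; "claw": the finger opening in m, from 0 to 0.0854. A call has exactly 5 rows; each row shifts and turns the pose as measured when the row begins, along the tool's axes as they then stand; what a row does not reach is not made up. A row lasts 1/10 s, in which the tool goes at most 50 mm and 8.59 degrees, less where a joint would pass 70% of its speed; a pose out of reach is approached as far as the arm can. A call is refused whole if a number of a shift passes 0.05 or a number of a turn 8.59, either way. A call with a gripper value outside its range is refused whole. The fingers move at their own pace and stop on an object; the grip force is fixed at half the most. Time passes only in rows, so rows that do not move let the fingers close, or fill a call up. It gives the time, the measured TCP pose, the force and the opening at its end, in the units of the state.
- ctrl.get_obs(): the state, without advancing time (a new reading comes with each control period).
- ctrl.capture(name): name is "side" or "top"; returns (picture, depth): 420x560x3 uint8, red, green, blue; 420x560 float32, m along the optical axis (not along the pixel's ray), 0 where there is no reading.
- ctrl.get_calibration(name): a dict with "fx", "fy", "cx", "cy" (pixels), "R" (3x3) and "t" (3): a world point X has camera coordinates R X + t. Camera axes: x right, y down, z forward; pixel columns grow to the right and rows downward; lengths in m; the calibration is good to about 2 mm. A picture is of the moment at which its call begins. get_calibration takes no time and is no camera call.
- ctrl.job_done(): hands the job in, once; it reports no verdict.
Trained networks look in the newest picture that a camera, given by its name, has taken for a name from the list of things; names that differ only in an ending like _2 or _b are one class to them, and where a whole thing is asked for, a point or a joint stands for the part that bears it (a point fixed in the world has none). Each returns a list of dicts, best first, with "score" (0 to 1); they miss things now and then, are a little off and sometimes report something else, mostly with a low value. They report only what shows in the picture. A call takes as long as a camera call. They do not tell look-alikes from the thing itself.
- ctrl.outline_of(camera, name): "mask" (420x560 bool, what is visible of it) and "extent" ([left, top, right, bottom] in pixels, round what is visible of it).
- ctrl.tip_of(camera, name): "uv" ([column, row] in pixels: a listed point, or the origin of a listed thing).
The state is a dict: "t": time; "joints": joint angles; "joint_velocities": joint speeds; "tau": joint torques, N m; "position": TCP position; "eef_rot": TCP orientation; "ft_force": force on the tool from outside, world axes, zero at the start; "ft_torque": the same for the moment, N m; "grip_width": opening from 0.0 (shut) to 1.0 (fully open).
Only numpy, scipy, OpenCV 4.12 (cv2) and the standard library are available. Lean on these libraries where they do the work, as an engineer would, in place of code of your own. Each camera call takes 0.05 s, during which the arm holds its last target.

## Task

Pick the three wrist pins (the plain bright steel tubes) out from the parts on the bench and stand each one upright near the middle of the cup of its own upturned piston: the short pin in the smallest piston, the middle pin in the middle one, the long pin in the largest. One pin stands in a light plastic stand: draw it straight up so that the stand neither tips nor comes along. Leave the pistons, the stand, the socket and the bolt standing where they are.

Things in the scene. Friction and masses are not known exactly. Their poses are not given: they have to be found in the camera images.
- pin_short: the short wrist pin: a plain, bright steel tube with an open top, 18 mm in diameter and 56 mm long, standing upright on the bench or through the pin stand (its foot is on the bench there too). Origin: centre of its foot; z along the tube, up
- pin_middle: the middle wrist pin: a plain, bright steel tube with an open top, 21 mm in diameter and 68 mm long, standing upright on the bench or through the pin stand (its foot is on the bench there too). Origin: centre of its foot; z along the tube, up
- pin_long: the long wrist pin: a plain, bright steel tube with an open top, 24 mm in diameter and 80 mm long, standing upright on the bench or through the pin stand (its foot is on the bench there too). Origin: centre of its foot; z along the tube, up
- piston_small: the small piston: aluminium, upside down, a loose round open cup standing on its crown; 66 mm in outside diameter, 56 mm inside, 40 mm high to the rim, flat cup floor 18 mm above its underside (cup 22 mm deep). Two low bosses inside the wall (at its +x and -x) reach in 4 mm. Origin: centre of its underside; z up
- piston_middle: the middle piston: aluminium, upside down, a loose round open cup standing on its crown; 80 mm in outside diameter, 70 mm inside, 40 mm high to the rim, flat cup floor 18 mm above its underside (cup 22 mm deep). Two low bosses inside the wall (at its +x and -x) reach in 4 mm. Origin: centre of its underside; z up
- piston_large: the large piston: aluminium, upside down, a loose round open cup standing on its crown; 94 mm in outside diameter, 84 mm inside, 40 mm high to the rim, flat cup floor 18 mm above its underside (cup 22 mm deep). Two low bosses inside the wall (at its +x and -x) reach in 4 mm. Origin: centre of its underside; z up
- pin_stand: a light (30 g) loose white plastic collar, 38 mm in outside diameter and 20 mm high, with four low feet reaching 28 mm from its axis; a 27 mm hole goes right through, and one of the three pins (any of them) stands in it on the bench. It tips or comes along if the pin is pulled askew. Origin: centre of its underside; z up
- socket: a black spanner socket standing on its narrow end, 32 mm in diameter and 50 mm high, open top; not a pin, to be left alone. Origin: centre of its underside; z up
- bolt: a dark steel flange bolt standing on its head, head 36 mm wide, shank 11 mm in diameter, 72 mm high in all; not a pin, to be left alone. Origin: centre of its underside; z up
Mind the look-alikes: they are no part of the job. What is shaped like the piston_small but pink or yellow is not meant. What is shaped like the pin_middle but green or pink is not meant.

How it is judged:
By the outcome, as a careful person would: the job done as asked, in the order asked, and still so for the second after the job is handed in, with the robot touching nothing.
It also fails if it takes over 96 s, if anything falls off the work surface, if the arm or the gripper's body presses on something with over 40 N, if the wrist force passes 120 N, or if a joint passes its speed limit or range.

## Working session

There is one attempt and no reset: what is moved stays moved. The work goes in short steps, Python scripts to look and compute and a tool call to move; the robot and the scene stay as the last step left them, time stands still between calls to the robot, and variables do not carry over. Pictures are saved under pics/ and viewed, and the job is handed in when it is done.

Besides the shell and the picture viewer there is one more tool, called after "Emit:" as a command line: name --argument value ..., lists and objects as JSON in quotes. move_arm: Moves the arm, as the interface text tells. Its arguments: {"type":"object","properties":{"series":{"type":"array"}},"required":["series"]}

```bash
mkdir -p pics; ls; cat > h.py <<'E'
import numpy as np,cv2,sys
from workcell import ctrl
def cap(n,fn):
    im,d=ctrl.capture(n); cv2.imwrite('pics/'+fn,im[:,:,::-1]); return im,d
def world(n,d):
    c=ctrl.get_calibration(n);R=np.array(c['R']);t=np.array(c['t'])
    v,u=np.mgrid[:d.shape[0],:d.shape[1]]
    P=np.stack([(u-c['cx'])/c['fx']*d,(v-c['cy'])/c['fy']*d,d],-1)
    return (P-t)@R
E
python3 - <<'E'
from h import *
for n in ['top','side']:
    im,d=cap(n,n+'0.png'); np.save(n+'0.npy',d)
    c=ctrl.get_calibration(n);R=np.array(c['R']);print(n,-R.T@c['t'],R[2],c['fx'])
print(ctrl.get_obs())
E
```

```text
pics
top [ 0.2974989  -0.05685258  1.10592414] [ 0.20327601 -0.024221   -0.97882185] 433.9502776659814
side [0.46624168 0.71207831 0.53250727] [ 0.06374017 -0.84062876 -0.53784801] 454.09291093930585
{'t': 0.1, 'joints': array([ 1.01244148e+00,  4.94111099e-01,  1.34604217e+00, -9.86074203e-06,
        1.30249357e+00, -9.55250461e-02]), 'joint_velocities': array([ 0.00098865, -0.00271489, -0.00095196,  0.0004997 ,  0.00163035,
       -0.00150217]), 'tau': array([ 2.35912965e-03, -8.83605480e+01, -3.84551632e+01, -3.70034722e-04,
        5.39924833e-03, -5.84198665e-05]), 'position': array([0.27890606, 0.55898372, 0.23877521]), 'eef_rot': array([ 8.50434956e-01,  5.26079944e-01, -4.70561366e-04,  2.37536797e-04]), 'ft_force': array([-0.04865226, -0.18988777, -0.19063025]), 'ft_torque': array([-0.02617769, -0.02756085, -0.01104116]), 'grip_width': 1.001292648457085}
```

View pics/top0.png

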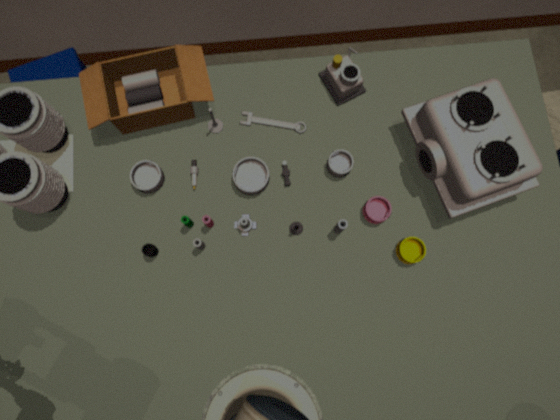

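View pics/side0.png

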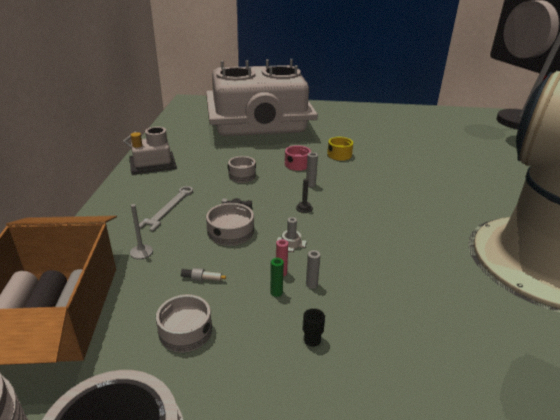

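```bash
python3 - <<'E'
from h import *
for n in ['top','side']:
    W=world(n,np.load(n+'0.npy'))
    for o in ['pin_short','pin_middle','pin_long','piston_small','piston_middle','piston_large','pin_stand','socket','bolt']:
        for r in ctrl.outline_of(n,o)[:4]:
            m=r['mask']; p=W[m]; z=np.percentile(p[:,2],95)
            top=p[p[:,2]>z-.006]; 
            print(n,o,round(r['score'],2),r['extent'],'ztop',z.round(3),'mid',((top.min(0)+top.max(0))/2).round(3)[:2],'ext',(top.max(0)-top.min(0)).round(3)[:2])
E
```

```text
top pin_short 0.57 [240.0, 215.3, 247.6, 227.4] ztop 0.058 mid [ 0.486 -0.002] ext [0.014 0.015]
top pin_middle 0.57 [180.9, 215.8, 195.6, 229.2] ztop 0.069 mid [0.504 0.141] ext [0.018 0.018]
top pin_middle 0.41 [200.6, 213.1, 212.0, 227.3] ztop 0.069 mid [0.402 0.021] ext [0.21  0.155]
top pin_long 0.49 [333.5, 218.8, 348.4, 238.0] ztop 0.081 mid [ 0.453 -0.237] ext [0.022 0.022]
top pin_long 0.39 [130.7, 163.1, 165.8, 192.1] ztop 0.041 mid [0.485 0.111] ext [0.374 0.335]
top piston_small 0.81 [396.8, 238.4, 426.1, 266.1] ztop 0.041 mid [ 0.355 -0.248] ext [0.115 0.383]
top piston_small 0.61 [364.2, 195.2, 389.1, 223.6] ztop 0.041 mid [ 0.41  -0.213] ext [0.226 0.313]
top piston_small 0.57 [324.3, 150.9, 351.3, 178.6] ztop 0.04 mid [ 0.622 -0.261] ext [0.066 0.065]
top piston_middle 0.93 [131.4, 162.0, 165.6, 192.0] ztop 0.041 mid [0.485 0.111] ext [0.374 0.335]
top piston_large 0.69 [231.5, 160.2, 265.5, 195.7] ztop 0.04 mid [ 0.476 -0.026] ext [0.358 0.091]
top pin_stand 0.62 [233.1, 212.6, 257.6, 238.6] ztop 0.022 mid [ 0.401 -0.02 ] ext [0.207 0.073]
top socket 0.54 [140.3, 242
[... 1006 characters left out ...]
469 -0.125] ext [0.005 0.005]
side piston_middle 0.97 [156.2, 291.6, 215.0, 348.9] ztop 0.04 mid [0.571 0.457] ext [0.21  0.511]
side piston_middle 0.43 [308.0, 251.1, 321.5, 292.2] ztop 0.068 mid [0.452 0.409] ext [0.028 0.607]
side piston_large 0.83 [205.0, 203.4, 253.9, 246.8] ztop 0.039 mid [0.563 0.319] ext [0.193 0.785]
side pin_stand 0.81 [278.3, 230.6, 304.9, 249.1] ztop 0.02 mid [0.487 0.351] ext [0.041 0.722]
side socket 0.75 [225.5, 159.3, 255.5, 183.2] ztop 0.039 mid [0.561 0.211] ext [0.19  1.002]
side socket 0.64 [302.8, 308.7, 325.7, 346.0] ztop 0.05 mid [0.448 0.467] ext [0.037 0.489]
side bolt 0.55 [295.4, 177.9, 310.1, 214.3] ztop 0.069 mid [ 0.469 -0.127] ext [0.009 0.009]
```

The top view shows the pins at (198,243) middle, (245,222) short, in the stand, and (341,227) long. The pistons are at (146,177) middle, (251,175) large and (340,162) small. The green, pink and yellow things are look-alikes. Next I fit circles to the tops.

```bash
cat >> h.py <<'E'
def fit(W,xy,zt,rad,r,band=.004):
    m=(abs(W[...,2]-zt)<band)&(np.hypot(W[...,0]-xy[0],W[...,1]-xy[1])<rad)
    p=W[m][:,:2]
    if len(p)<5: return None
    from scipy.optimize import least_squares
    s=least_squares(lambda c:np.clip(np.hypot(*(p-c).T)-r,0,None)*3+np.clip(np.hypot(*(p-c).T)-r,None,0)*.3,p.mean(0))
    return len(p),s.x.round(4),((p.min(0)+p.max(0))/2).round(4),(p.max(0)-p.min(0)).round(3)
E
python3 - <<'E'
from h import *
T=dict(pin_short=((245,222),.056,.009),pin_middle=((198,243),.068,.0105),pin_long=((341,225),.08,.012),piston_small=((340,162),.04,.033),piston_middle=((146,177),.04,.040),piston_large=((251,175),.04,.047),stand=((245,224),.02,.019),socket=((150,249),.05,.016),bolt=((297,227),.072,.0055),green=((186,220),.068,.0105),pink=((208,221),.068,.0105))
Wt=world('top',np.load('top0.npy'));Ws=world('side',np.load('side0.npy'))
for k,(uv,z,r) in T.items():
    c=ctrl.get_calibration('top');R=np.array(c['R']);o=-R.T@c['t']
    ray=R.T@np.array([(uv[0]-c['cx'])/c['fx'],(uv[1]-c['cy'])/c['fy'],1]);g=(o+ray*(z-o[2])/ray[2])[:2]
    print(k,g.round(3),'T',fit(Wt,g,z,r+.012,r),'S',fit(Ws,g,z,r+.012,r))
im=cv2.imread('pics/top0.png');cv2.imwrite('pics/z.png',cv2.resize(im[130:280,120:440],None,fx=2.5,fy=2.5,interpolation=2))
# tall things nearby
m=(Wt[...,2]>.03)&(Wt[...,0]>.3)&(Wt[...,0]<.8)&(abs(Wt[...,1])<.5)
n,l,s,c=cv2.connectedComponentsWithStats(m.astype('uint8'))
for i in range(1,n):
    if s[i,4]>8:
        p=Wt[l==i];print(c[i].round(),s[i,4],p.min(0).round(3),p.max(0).round(3))
E
```

```text
pin_short [ 0.485 -0.004] T (27, array([ 4.865e-01, -4.000e-04]), array([ 0.4857, -0.0007]), array([0.015, 0.017])) S (49, array([0.4894, 0.0016]), array([0.4899, 0.0019]), array([0.017, 0.018]))
pin_middle [0.443 0.111] T (43, array([0.4446, 0.1147]), array([0.4438, 0.1142]), array([0.019, 0.02 ])) S (78, array([0.4468, 0.1167]), array([0.4475, 0.1165]), array([0.018, 0.023]))
pin_long [ 0.452 -0.234] T (47, array([ 0.4537, -0.2381]), array([ 0.4527, -0.2378]), array([0.022, 0.023])) S (45, array([ 0.4565, -0.2344]), array([ 0.4571, -0.2347]), array([0.023, 0.023]))
piston_small [ 0.621 -0.259] T (136, array([ 0.6215, -0.2608]), array([ 0.6211, -0.2605]), array([0.064, 0.064])) S (118, array([ 0.6254, -0.2577]), array([ 0.6249, -0.2572]), array([0.063, 0.066]))
piston_middle [0.628 0.237] T (171, array([0.634, 0.24 ]), array([0.6331, 0.2398]), array([0.077, 0.077])) S (524, array([0.6367, 0.2421]), array([0.637 , 0.2416]), array([0.079, 0.081]))
piston_large [ 0.608 -0.029] T (212, array([ 0.6102, -0.0273]), array([ 0.61  , -0.0267]), array([0.093, 0.092])) S (286, array([ 0.6133, -
[... 1266 characters left out ...]
4]
[ 35. 184.] 2465 [0.557 0.437 0.048] [0.678 0.5   0.176]
[250. 174.] 283 [ 0.564 -0.073  0.03 ] [0.657 0.02  0.044]
[145. 175.] 261 [0.594 0.201 0.03 ] [0.672 0.278 0.045]
[378. 209.] 207 [ 0.458 -0.372  0.03 ] [ 0.523 -0.306  0.044]
[207. 220.] 82 [0.489 0.079 0.03 ] [0.51  0.099 0.072]
[186. 221.] 85 [0.493 0.131 0.031] [0.513 0.15  0.072]
[244. 223.] 47 [ 0.478 -0.009  0.032] [0.495 0.008 0.06 ]
[341. 226.] 118 [ 0.442 -0.249  0.03 ] [ 0.464 -0.226  0.082]
[297. 225.] 27 [ 0.46  -0.135  0.033] [ 0.471 -0.125  0.076]
[412. 250.] 224 [ 0.347 -0.44   0.03 ] [ 0.412 -0.375  0.043]
[198. 244.] 82 [0.434 0.104 0.032] [0.454 0.124 0.073]
[148. 250.] 131 [0.426 0.222 0.03 ] [0.456 0.254 0.052]
```

View pics/z.png

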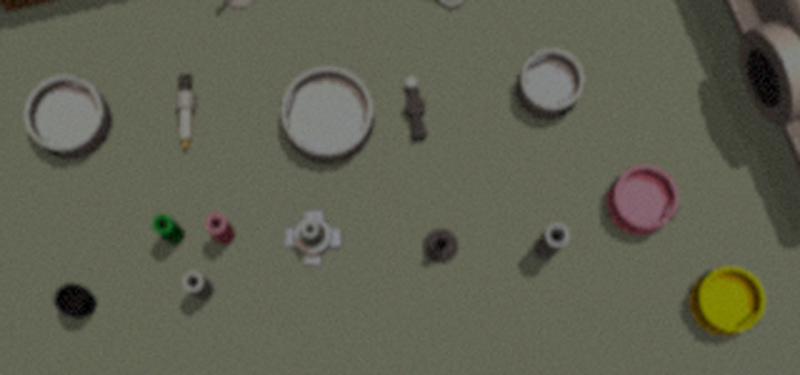

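Emit:
move_arm --series '[{"rot": [0, 0, -8.5], "slide": [-0.03, 0.02, 0], "claw": 0.06}, {"rot": [0, 0, -8.5], "slide": [-0.03, 0.02, 0], "claw": 0.06}, {"rot": [0, 0, -8.5], "slide": [-0.03, 0.02, 0], "claw": 0.06}, {"rot": [0, 0, -1], "slide": [-0.045, 0.017, 0], "claw": 0.06}, {"rot": [0, 0, 0], "slide": [-0.045, 0.017, 0], "claw": 0.06}]'

```text
t: 1.5
position: [0.3421, 0.3648, 0.2386]
eef_rot: [0.7, 0.714, 0.001, -0.0]
ft_force: [0.9, 0.1, 0.1]
grip_width: 0.7
```

```bash
cat >> h.py <<'E'
from scipy.spatial.transform import Rotation as Ro
def go(tx,ty,tz,az=90):
    o=ctrl.get_obs();p=o['position'];R=Ro.from_quat(o['eef_rot'])
    a=np.radians(az);x=[np.cos(a),np.sin(a),0];y=[np.sin(a),-np.cos(a),0]
    Rd=Ro.from_matrix(np.array([x,y,[0,0,-1]]).T)
    print('t',round(o['t'],2),'pos',p.round(4),'w',round(o['grip_width']*85.4,1),'F',o['ft_force'].round(1),'slide',(R.inv().apply(np.array([tx,ty,tz])-p)).round(4),'rot',np.degrees((R.inv()*Rd).as_rotvec()).round(2))
E
python3 -c "
from h import *
go(.488,.0005,.15)"
```

```text
t 1.5 pos [0.3421 0.3648 0.2386] w 59.8 F [0.9 0.1 0.1] slide [-0.3672  0.139   0.0878] rot [ 0.07 -0.15  1.07]
```

Emit:
move_arm --series '[{"rot": [0, 0, 1], "slide": [-0.045, 0.017, 0.0], "claw": 0.06}, {"rot": [0, 0, 0], "slide": [-0.045, 0.017, 0.01], "claw": 0.06}, {"rot": [0, 0, 0], "slide": [-0.045, 0.017, 0.01], "claw": 0.06}, {"rot": [0, 0, 0], "slide": [-0.045, 0.017, 0.01], "claw": 0.06}, {"rot": [0, 0, 0], "slide": [-0.045, 0.017, 0.01], "claw": 0.06}]'

```text
t: 2.0
position: [0.4302, 0.1349, 0.1999]
eef_rot: [0.706, 0.708, 0.004, 0.001]
ft_force: [0.7, 0.8, 0.0]
grip_width: 0.703
```

```bash
python3 -c "
from h import *
go(.488,.0005,.12)"
```

```text
t 2.0 pos [0.4302 0.1349 0.1999] w 60.0 F [0.7 0.8 0. ] slide [-0.1349  0.0568  0.0796] rot [ 0.43 -0.29  0.17]
```

Emit:
move_arm --series '[{"rot": [0.4, -0.3, 0.2], "slide": [-0.04, 0.017, 0.015], "claw": 0.06}, {"rot": [0, 0, 0], "slide": [-0.04, 0.017, 0.015], "claw": 0.06}, {"rot": [0, 0, 0], "slide": [-0.035, 0.014, 0.015], "claw": 0.06}, {"rot": [0, 0, 0], "slide": [-0.015, 0.007, 0.015], "claw": 0.06}, {"rot": [0, 0, 0], "slide": [0, 0, 0], "claw": 0.06}]'

```text
t: 2.5
position: [0.4894, -0.0064, 0.1379]
eef_rot: [0.71, 0.705, 0.001, 0.002]
ft_force: [0.0, 0.5, -0.0]
grip_width: 0.7
```

```bash
python3 - <<'E'
from h import *
go(.488,.0005,.036)
a,_=cap('side','s1.png');b,d=cap('top','t1.png')
cv2.imwrite('pics/s1z.png',cv2.resize(a[100:340,180:420,::-1],None,fx=2.4,fy=2.4))
cv2.imwrite('pics/t1z.png',cv2.resize(b[130:310,150:350,::-1],None,fx=3,fy=3))
E
```

```text
t 2.5 pos [ 0.4894 -0.0064  0.1379] w 59.8 F [ 0.   0.5 -0. ] slide [ 0.007  -0.0019  0.1019] rot [ 0.24  0.05 -0.39]
```

View pics/s1z.png

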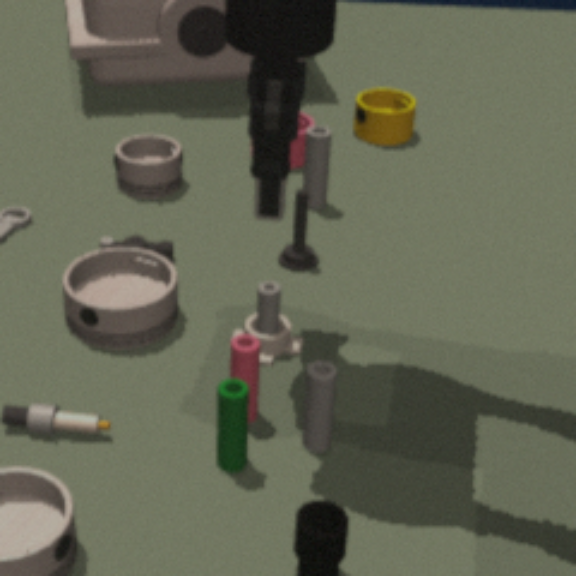

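View pics/t1z.png

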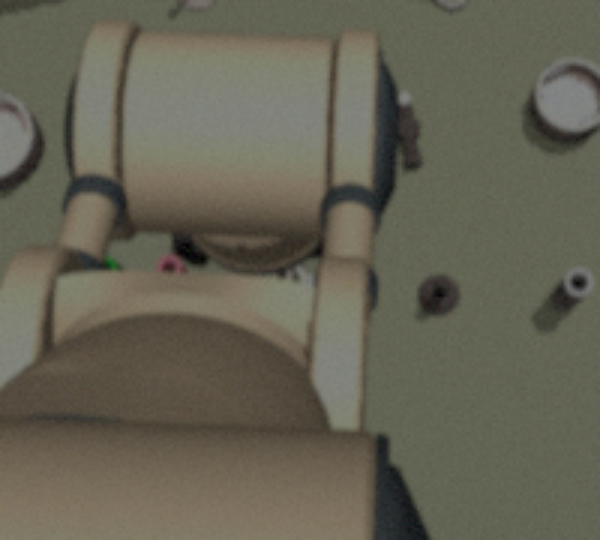

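The side view shows the fingers (crop 270,200) in line with the short pin (268,300). I check the side camera's x-bias against the known tip pose.

```bash
python3 - <<'E'
from h import *
c=ctrl.get_calibration('side');R=np.array(c['R'])
for y in (.026,.035):
  for z in (.131,.140):
    X=R@np.array([.4894,y,z])+c['t'];print(y,z,X[0]/X[2]*c['fx']+c['cx'],X[1]/X[2]*c['fy']+c['cy'],X[2]/c['fx'])
im=cv2.imread('pics/s1.png').astype(int).sum(2)
for r in (180,184,188): print(r,im[r,278:310])
E
```

```text
0.026 0.131 292.5305712552718 191.92967115160567 0.0017489001445419458
0.026 0.14 292.7150467492588 187.4607487921552 0.0017382401408807882
0.035 0.131 292.2471159949543 194.54405912540557 0.0017322391074830587
0.035 0.14 292.4316216466778 190.0480758568349 0.0017215791038219012
180 [330 330 329 331 331 328 328 323 255 209 124  79  79  71  80  78  81  83
 130 190 229 310 320 324 310 235 164 153 161 155 177 205]
184 [331 336 329 335 328 319 325 311 252 201 133  75  77  75  73  68  75  85
 151 200 241 303 316 323 267 164 106 100 100 106 181 199]
188 [323 338 337 327 325 326 328 293 248 185 112  73  85  82  64  71  80  93
 178 214 267 311 331 323 253 149 102 114 107 146 265 298]
```

Emit:
move_arm --series '[{"rot": [0.2, 0, -0.4], "slide": [0.007, 0, 0.03], "claw": 0.055}, {"rot": [0, 0, 0], "slide": [0, 0, 0.03], "claw": 0.05}, {"rot": [0, 0, 0], "slide": [0, 0, 0.015], "claw": 0.05}, {"rot": [0, 0, 0], "slide": [0, 0, 0.0], "claw": 0.05}, {"rot": [0, 0, 0], "slide": [0, 0, 0], "claw": 0.05}]'

```text
t: 3.1
position: [0.4904, 0.008, 0.0671]
eef_rot: [0.704, 0.71, 0.003, 0.003]
ft_force: [0.1, 0.1, -0.3]
grip_width: 0.585
```

```bash
python3 -c "
from h import *
go(.489,.001,.036)
a,_=cap('side','s2.png')
cv2.imwrite('pics/s2z.png',cv2.resize(a[170:290,220:360,::-1],None,fx=5,fy=5))"
```

```text
t 3.1 pos [0.4904 0.008  0.0671] w 50.0 F [ 0.1  0.1 -0.3] slide [-0.007  -0.0017  0.0311] rot [0.46 0.04 0.44]
```

View pics/s2z.png

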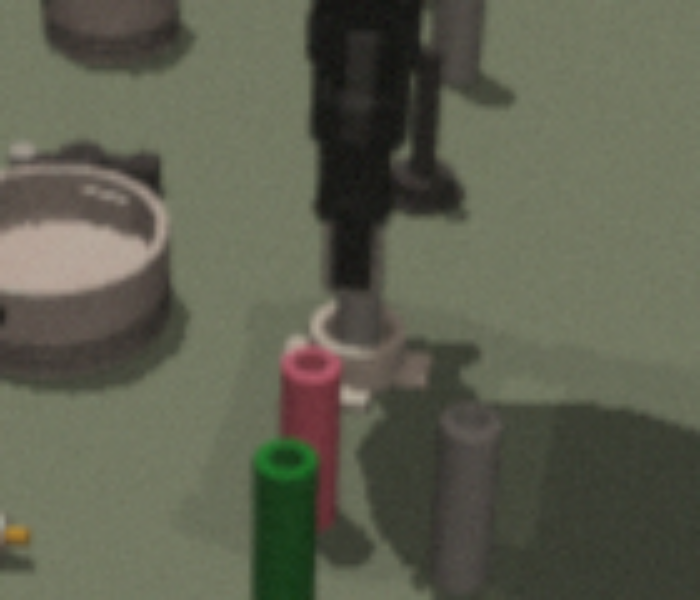

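Emit:
move_arm --series '[{"rot": [0.4, 0, 0.4], "slide": [-0.006, -0.001, 0.008], "claw": 0.05}, {"rot": [0, 0, 0], "slide": [0, 0, 0.006], "claw": 0.05}, {"rot": [0, 0, 0], "slide": [0, 0, 0.004], "claw": 0.05}, {"rot": [0, 0, 0], "slide": [0, 0, 0.0], "claw": 0.05}, {"rot": [0, 0, 0], "slide": [0, 0, 0], "claw": 0.05}]'

```text
t: 3.65
position: [0.4909, 0.0016, 0.0503]
eef_rot: [0.707, 0.707, 0.001, 0.002]
ft_force: [0.6, -0.1, -0.2]
grip_width: 0.587
```

```bash
python3 -c "
from h import *
go(.489,.001,.036)"
```

```text
t 3.65 pos [0.4909 0.0016 0.0503] w 50.2 F [ 0.6 -0.1 -0.2] slide [-0.0006 -0.002   0.0143] rot [0.29 0.08 0.02]
```

Emit:
move_arm --series '[{"rot": [0.2, 0, 0], "slide": [-0.0005, -0.0015, 0.007], "claw": 0.05}, {"rot": [0, 0, 0], "slide": [0, 0, 0.005], "claw": 0.05}, {"rot": [0, 0, 0], "slide": [0, 0, 0.002], "claw": 0.04}, {"rot": [0, 0, 0], "slide": [0, 0, 0.0], "claw": 0.035}, {"rot": [0, 0, 0], "slide": [0, 0, 0], "claw": 0.03}]'

```text
t: 4.15
position: [0.4892, 0.001, 0.035]
eef_rot: [0.707, 0.707, -0.0, 0.001]
ft_force: [0.1, -0.2, 0.3]
grip_width: 0.353
```

```bash
python3 -c "
from h import *
go(.489,.001,.036)
a,_=cap('side','s3.png')
cv2.imwrite('pics/s3z.png',cv2.resize(a[170:290,220:360,::-1],None,fx=5,fy=5))"
```

```text
t 4.15 pos [0.4892 0.001  0.035 ] w 30.1 F [ 0.1 -0.2  0.3] slide [-0.     -0.0002 -0.001 ] rot [0.05 0.07 0.01]
```

View pics/s3z.png

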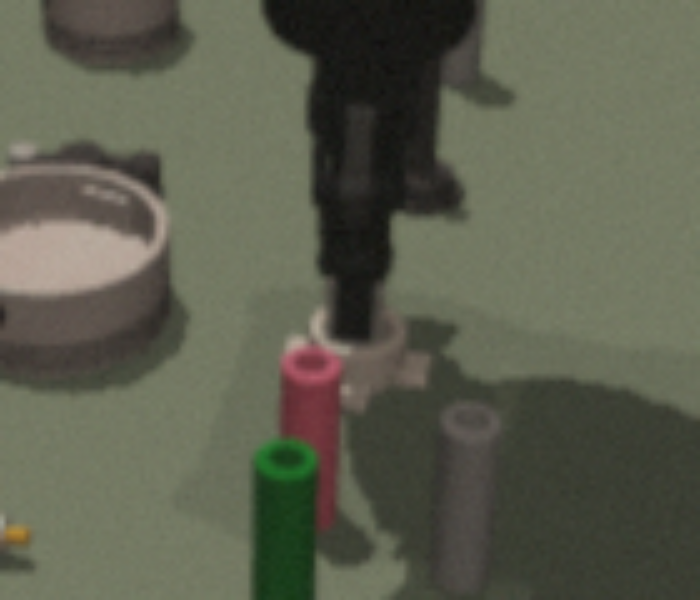

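Emit:
move_arm --series '[{"rot": [0, 0, 0], "slide": [0, 0, -0.001], "claw": 0.026}, {"rot": [0, 0, 0], "slide": [0, 0, 0], "claw": 0.022}, {"rot": [0, 0, 0], "slide": [0, 0, 0], "claw": 0.018}, {"rot": [0, 0, 0], "slide": [0, 0, 0.0], "claw": 0.01}, {"rot": [0, 0, 0], "slide": [0, 0, 0], "claw": 0.01}]'

```text
t: 4.7
position: [0.4895, 0.001, 0.0367]
eef_rot: [0.707, 0.707, 0.0, 0.001]
ft_force: [0.2, 1.1, -0.1]
grip_width: 0.188
```

```bash
python3 -c "
from h import *
go(.489,.001,.036)
a,_=cap('side','s4.png')
cv2.imwrite('pics/s4z.png',cv2.resize(a[170:290,220:360,::-1],None,fx=5,fy=5))"
```

```text
t 4.7 pos [0.4895 0.001  0.0367] w 16.1 F [ 0.2  1.1 -0.1] slide [-0.     -0.0005  0.0007] rot [0.11 0.08 0.01]
```

View pics/s4z.png

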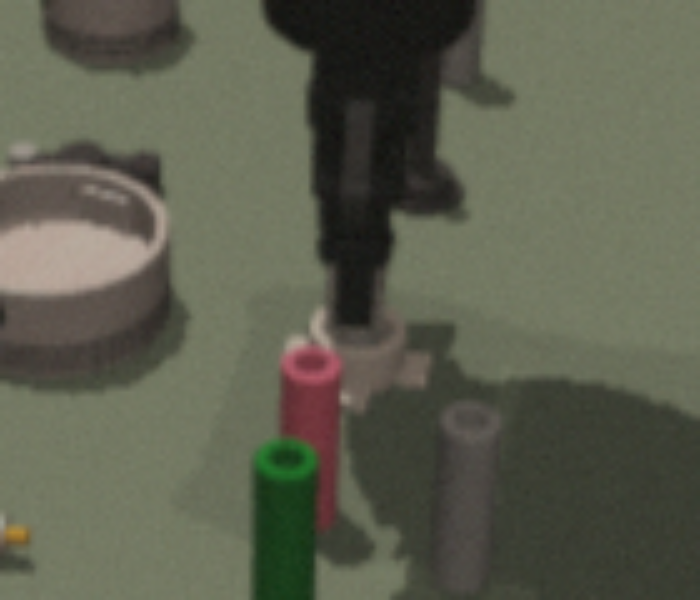

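Emit:
move_arm --series '[{"rot": [0, 0, 0], "slide": [0, 0, 0], "claw": 0.01}, {"rot": [0, 0, 0], "slide": [0, 0, 0], "claw": 0.01}, {"rot": [0, 0, 0], "slide": [0, 0, -0.006], "claw": 0.01}, {"rot": [0, 0, 0], "slide": [0, 0, -0.008], "claw": 0.01}, {"rot": [0, 0, 0], "slide": [0, 0, -0.008], "claw": 0.01}]'

```text
t: 5.25
position: [0.4889, 0.0011, 0.0594]
eef_rot: [0.707, 0.707, -0.0, 0.0]
ft_force: [-0.1, -0.1, -1.0]
grip_width: 0.191
```

```bash
python3 -c "
from h import *
go(.4895,.001,.12)
a,_=cap('side','s5.png')
cv2.imwrite('pics/s5z.png',cv2.resize(a[170:290,220:360,::-1],None,fx=5,fy=5))"
```

```text
t 5.25 pos [0.4889 0.0011 0.0594] w 16.3 F [-0.1 -0.1 -1. ] slide [-0.0002  0.0006 -0.0606] rot [0.   0.06 0.01]
```

View pics/s5z.png

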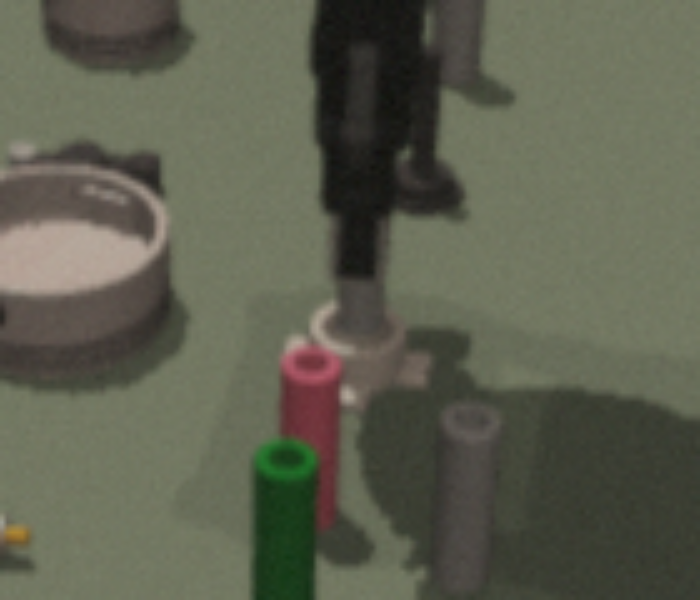

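The stand has stayed put and the pin is coming up with the fingers. I keep going up.

Emit:
move_arm --series '[{"rot": [0, 0, 0], "slide": [0, 0, -0.012], "claw": 0.01}, {"rot": [0, 0, 0], "slide": [0, 0, -0.015], "claw": 0.01}, {"rot": [0, 0, 0], "slide": [0, 0, -0.015], "claw": 0.01}, {"rot": [0, 0, 0], "slide": [0, 0, -0.015], "claw": 0.01}, {"rot": [0, 0, 0], "slide": [0, 0, -0.008], "claw": 0.01}]'

```text
t: 5.8
position: [0.4892, 0.0012, 0.1296]
eef_rot: [0.707, 0.707, 0.0, 0.001]
ft_force: [0.5, -0.1, -1.0]
grip_width: 0.189
```

```bash
python3 -c "
from h import *
go(.6245,-.2585,.14)
a,_=cap('side','s6.png')
cv2.imwrite('pics/s6z.png',cv2.resize(a[120:290,220:380,::-1],None,fx=3.5,fy=3.5))"
```

```text
t 5.8 pos [0.4892 0.0012 0.1296] w 16.1 F [ 0.5 -0.1 -1. ] slide [-0.2598  0.1353 -0.0097] rot [0.15 0.08 0.02]
```

View pics/s6z.png

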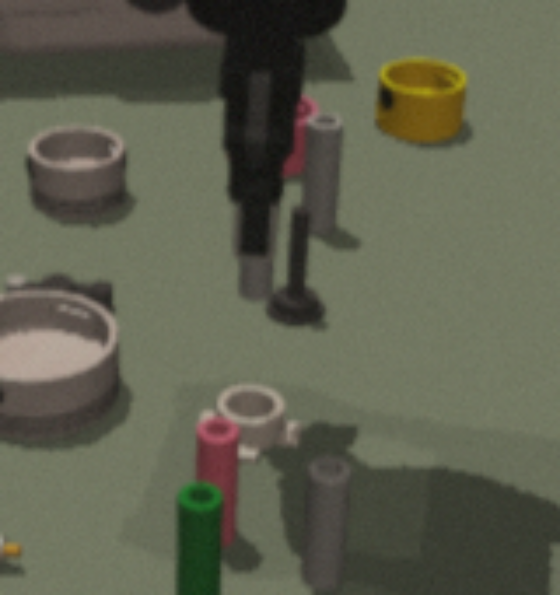

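The pin is free of the stand, which stands unmoved. Next I carry it to the small piston.

Emit:
move_arm --series '[{"rot": [0, 0, 0], "slide": [-0.02, 0.01, -0.004], "claw": 0.01}, {"rot": [0, 0, 0], "slide": [-0.035, 0.018, -0.004], "claw": 0.01}, {"rot": [0, 0, 0], "slide": [-0.035, 0.018, 0], "claw": 0.01}, {"rot": [0, 0, 0], "slide": [-0.035, 0.018, 0], "claw": 0.01}, {"rot": [0, 0, 0], "slide": [-0.035, 0.018, 0], "claw": 0.01}]'

```text
t: 6.35
position: [0.5714, -0.1599, 0.1384]
eef_rot: [0.705, 0.709, 0.0, 0.001]
ft_force: [-0.1, 0.1, -0.3]
grip_width: 0.19
```

```bash
python3 -c "
from h import *
go(.6245,-.2585,.14)"
```

```text
t 6.35 pos [ 0.5714 -0.1599  0.1384] w 16.2 F [-0.1  0.1 -0.3] slide [-0.0989  0.0525 -0.0015] rot [0.09 0.02 0.34]
```

Emit:
move_arm --series '[{"rot": [0, 0, 0.3], "slide": [-0.03, 0.016, -0.001], "claw": 0.01}, {"rot": [0, 0, 0], "slide": [-0.03, 0.016, 0], "claw": 0.01}, {"rot": [0, 0, 0], "slide": [-0.02, 0.01, 0], "claw": 0.01}, {"rot": [0, 0, 0], "slide": [-0.01, 0.005, 0], "claw": 0.01}, {"rot": [0, 0, 0], "slide": [0, 0, 0], "claw": 0.01}]'

```text
t: 6.85
position: [0.6205, -0.2581, 0.1362]
eef_rot: [0.708, 0.706, 0.0, 0.0]
ft_force: [0.7, 0.3, -0.2]
grip_width: 0.189
```

```bash
python3 -c "
from h import *
go(.6245,-.2585,.056)"
```

```text
t 6.85 pos [ 0.6205 -0.2581  0.1362] w 16.1 F [ 0.7  0.3 -0.2] slide [-0.0004  0.0039  0.0802] rot [ 0.03  0.01 -0.2 ]
```

Emit:
move_arm --series '[{"rot": [0, 0, -0.2], "slide": [0, 0.004, 0.01], "claw": 0.01}, {"rot": [0, 0, 0], "slide": [0, 0, 0.015], "claw": 0.01}, {"rot": [0, 0, 0], "slide": [0, 0, 0.015], "claw": 0.01}, {"rot": [0, 0, 0], "slide": [0, 0, 0.008], "claw": 0.01}, {"rot": [0, 0, 0], "slide": [0, 0, 0.003], "claw": 0.01}]'

```text
t: 7.35
position: [0.6225, -0.2527, 0.0797]
eef_rot: [0.706, 0.708, -0.0, -0.002]
ft_force: [-0.9, 0.2, 0.5]
grip_width: 0.189
```

```bash
python3 -c "
from h import *
go(.6245,-.2585,.056)
a,_=cap('side','s7.png')
cv2.imwrite('pics/s7z.png',cv2.resize(a[90:220,190:350,::-1],None,fx=4,fy=4))"
```

```text
t 7.35 pos [ 0.6225 -0.2527  0.0797] w 16.2 F [-0.9  0.2  0.5] slide [-0.0059  0.002   0.0237] rot [-0.18 -0.13  0.2 ]
```

View pics/s7z.png

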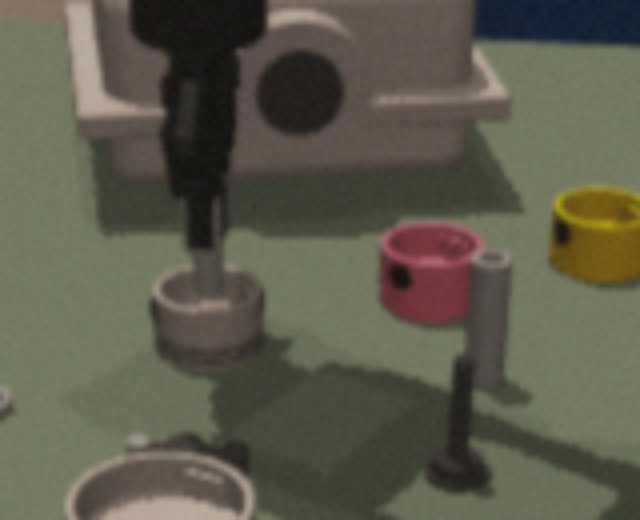

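Emit:
move_arm --series '[{"rot": [0, -0.1, 0.2], "slide": [-0.005, 0.001, 0.006], "claw": 0.01}, {"rot": [0, 0, 0], "slide": [0, 0, 0.006], "claw": 0.01}, {"rot": [0, 0, 0], "slide": [0, 0, 0.004], "claw": 0.01}, {"rot": [0, 0, 0], "slide": [0, 0, 0.0], "claw": 0.01}, {"rot": [0, 0, 0], "slide": [0, 0, 0], "claw": 0.01}]'

```text
t: 7.9
position: [0.6239, -0.258, 0.063]
eef_rot: [0.707, 0.707, -0.001, -0.001]
ft_force: [-0.2, 0.3, -0.3]
grip_width: 0.191
```

```bash
python3 -c "
from h import *
go(.6245,-.2585,.056)"
```

```text
t 7.9 pos [ 0.6239 -0.258   0.063 ] w 16.3 F [-0.2  0.3 -0.3] slide [-0.0005  0.0006  0.007 ] rot [-0.12  0.    0.  ]
```

Emit:
move_arm --series '[{"rot": [0, 0, 0], "slide": [0, 0, 0.004], "claw": 0.01}, {"rot": [0, 0, 0], "slide": [0, 0, 0.002], "claw": 0.01}, {"rot": [0, 0, 0], "slide": [0, 0, 0.001], "claw": 0.01}, {"rot": [0, 0, 0], "slide": [0, 0, 0.0], "claw": 0.01}, {"rot": [0, 0, 0], "slide": [0, 0, 0], "claw": 0.01}]'

```text
t: 8.4
position: [0.6242, -0.2581, 0.056]
eef_rot: [0.707, 0.707, -0.001, -0.0]
ft_force: [-0.0, -0.1, -1.5]
grip_width: 0.188
```

```bash
python3 -c "
from h import *
go(.6245,-.2585,.055)
a,_=cap('side','s8.png')
cv2.imwrite('pics/s8z.png',cv2.resize(a[90:220,190:350,::-1],None,fx=4,fy=4))"
```

```text
t 8.4 pos [ 0.6242 -0.2581  0.056 ] w 16.1 F [-0.  -0.1 -1.5] slide [-0.0004  0.0003  0.001 ] rot [-0.08  0.03 -0.  ]
```

View pics/s8z.png

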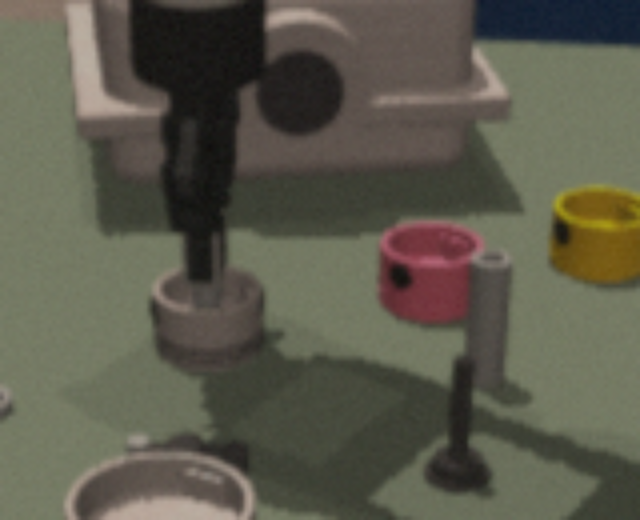

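Emit:
move_arm --series '[{"rot": [0, 0, 0], "slide": [0, 0, 0.001], "claw": 0.01}, {"rot": [0, 0, 0], "slide": [0, 0, 0.0005], "claw": 0.01}, {"rot": [0, 0, 0], "slide": [0, 0, 0], "claw": 0.01}, {"rot": [0, 0, 0], "slide": [0, 0, 0.0], "claw": 0.01}, {"rot": [0, 0, 0], "slide": [0, 0, 0], "claw": 0.01}]'

```text
t: 8.95
position: [0.6243, -0.2582, 0.0547]
eef_rot: [0.707, 0.707, -0.001, -0.0]
ft_force: [0.3, -0.2, -0.6]
grip_width: 0.189
```

```bash
python3 -c "
from h import *
go(.6245,-.2585,.055)"
```

```text
t 8.95 pos [ 0.6243 -0.2582  0.0547] w 16.1 F [ 0.3 -0.2 -0.6] slide [-0.0003  0.0002 -0.0003] rot [-0.05  0.04 -0.  ]
```

Emit:
move_arm --series '[{"rot": [0, 0, 0], "slide": [0, 0, 0.001], "claw": 0.01}, {"rot": [0, 0, 0], "slide": [0, 0, 0], "claw": 0.01}, {"rot": [0, 0, 0], "slide": [0, 0, 0], "claw": 0.019}, {"rot": [0, 0, 0], "slide": [0, 0, 0.0], "claw": 0.022}, {"rot": [0, 0, 0], "slide": [0, 0, 0], "claw": 0.026}]'

```text
t: 9.45
position: [0.6249, -0.2584, 0.0549]
eef_rot: [0.707, 0.707, -0.0, 0.001]
ft_force: [0.2, -0.8, 0.0]
grip_width: 0.306
```

```bash
python3 -c "
from h import *
go(.6245,-.2585,.055)
a,_=cap('side','s9.png')
cv2.imwrite('pics/s9z.png',cv2.resize(a[90:220,190:350,::-1],None,fx=4,fy=4))"
```

```text
t 9.45 pos [ 0.6249 -0.2584  0.0549] w 26.2 F [ 0.2 -0.8  0. ] slide [-0.0001 -0.0004 -0.0001] rot [ 0.03  0.08 -0.  ]
```

View pics/s9z.png

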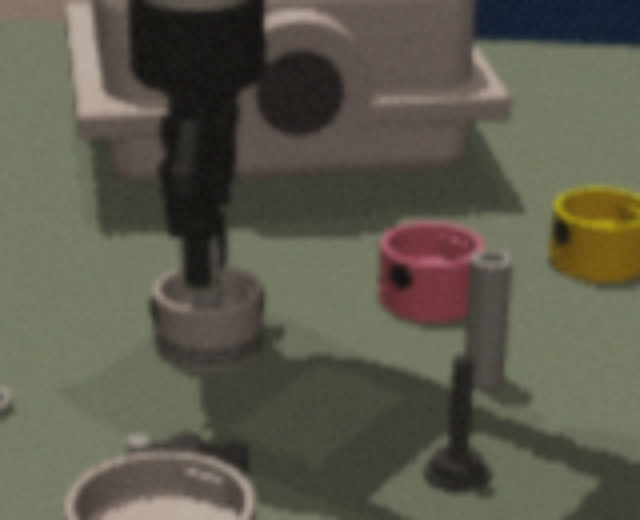

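Emit:
move_arm --series '[{"rot": [0, 0, 0], "slide": [0, 0, 0], "claw": 0.035}, {"rot": [0, 0, 0], "slide": [0, 0, 0], "claw": 0.045}, {"rot": [0, 0, 0], "slide": [0, 0, -0.006], "claw": 0.05}, {"rot": [0, 0, 0], "slide": [0, 0, -0.01], "claw": 0.05}, {"rot": [0, 0, 0], "slide": [0, 0, -0.015], "claw": 0.05}]'

```text
t: 10.0
position: [0.6238, -0.2578, 0.0859]
eef_rot: [0.707, 0.707, -0.001, -0.001]
ft_force: [-0.2, -0.6, 0.7]
grip_width: 0.584
```

Emit:
move_arm --series '[{"rot": [0, 0, 0], "slide": [0, 0, -0.02], "claw": 0.05}, {"rot": [0, 0, 0], "slide": [0, 0, -0.03], "claw": 0.05}, {"rot": [0, 0, 0], "slide": [0, 0, -0.02], "claw": 0.05}, {"rot": [0, 0, 0], "slide": [0.02, -0.01, -0.01], "claw": 0.05}, {"rot": [0, 0, 0], "slide": [0.035, -0.02, 0], "claw": 0.055}]'

```text
t: 10.5
position: [0.597, -0.206, 0.178]
eef_rot: [0.708, 0.706, 0.001, 0.004]
ft_force: [1.0, 1.2, 0.2]
grip_width: 0.645
```

```bash
python3 -c "
from h import *
go(.4465,.116,.14)
a,_=cap('side','s10.png')
cv2.imwrite('pics/s10z.png',cv2.resize(a[90:220,190:350,::-1],None,fx=4,fy=4))"
```

```text
t 10.5 pos [ 0.597 -0.206  0.178] w 55.1 F [1.  1.2 0.2] slide [ 0.3217 -0.1517  0.0353] rot [ 0.41  0.28 -0.17]
```

View pics/s10z.png

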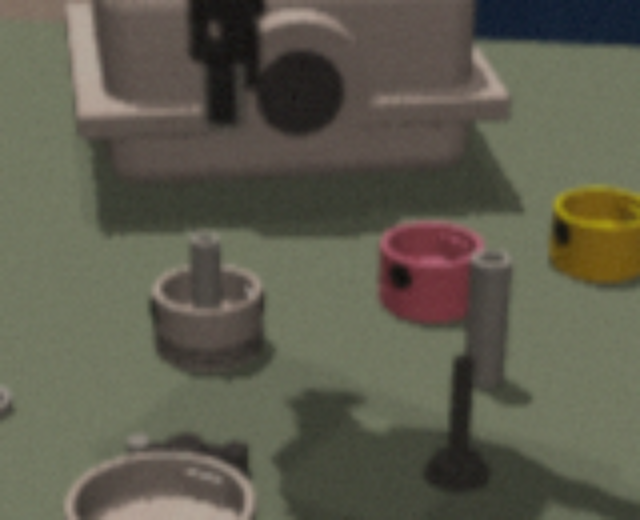

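The short pin stands in the small piston, centred at crop (205,270). Next, the middle pin.

Emit:
move_arm --series '[{"rot": [0.4, 0.2, 0], "slide": [0.042, -0.02, 0], "claw": 0.055}, {"rot": [0, 0, 0], "slide": [0.042, -0.02, 0], "claw": 0.055}, {"rot": [0, 0, 0], "slide": [0.042, -0.02, 0], "claw": 0.055}, {"rot": [0, 0, 0], "slide": [0.042, -0.02, 0.0], "claw": 0.055}, {"rot": [0, 0, 0], "slide": [0.042, -0.02, 0], "claw": 0.055}]'

```text
t: 11.05
position: [0.4926, 0.0118, 0.184]
eef_rot: [0.709, 0.705, 0.002, 0.002]
ft_force: [2.0, 1.0, 0.5]
grip_width: 0.641
```

```bash
python3 -c "
from h import *
go(.4465,.116,.14)"
```

```text
t 11.05 pos [0.4926 0.0118 0.184 ] w 54.7 F [2.  1.  0.5] slide [ 0.104  -0.0469  0.0436] rot [ 0.33  0.06 -0.3 ]
```

Emit:
move_arm --series '[{"rot": [0.3, 0, -0.3], "slide": [0.035, -0.016, 0.006], "claw": 0.055}, {"rot": [0, 0, 0], "slide": [0.03, -0.014, 0.01], "claw": 0.055}, {"rot": [0, 0, 0], "slide": [0.016, -0.007, 0.01], "claw": 0.055}, {"rot": [0, 0, 0], "slide": [0.008, -0.004, 0.01], "claw": 0.055}, {"rot": [0, 0, 0], "slide": [0, 0, 0], "claw": 0.055}]'

```text
t: 11.55
position: [0.4483, 0.1084, 0.1526]
eef_rot: [0.705, 0.709, 0.003, 0.003]
ft_force: [0.6, -0.6, 0.6]
grip_width: 0.642
```

```bash
python3 -c "
from h import *
go(.4465,.116,.045)"
```

```text
t 11.55 pos [0.4483 0.1084 0.1526] w 54.8 F [ 0.6 -0.6  0.6] slide [ 0.0077 -0.0026  0.1075] rot [0.43 0.   0.31]
```

Emit:
move_arm --series '[{"rot": [0.4, 0, 0.3], "slide": [0.006, -0.001, 0.012], "claw": 0.055}, {"rot": [0, 0, 0], "slide": [0, 0, 0.015], "claw": 0.055}, {"rot": [0, 0, 0], "slide": [0, 0, 0.012], "claw": 0.055}, {"rot": [0, 0, 0], "slide": [0, 0, 0.004], "claw": 0.055}, {"rot": [0, 0, 0], "slide": [0, 0, 0], "claw": 0.055}]'

```text
t: 12.05
position: [0.451, 0.1123, 0.108]
eef_rot: [0.709, 0.705, 0.001, 0.001]
ft_force: [-0.7, -1.0, -0.7]
grip_width: 0.644
```

```bash
python3 -c "
from h import *
go(.4465,.116,.045)"
```

```text
t 12.05 pos [0.451  0.1123 0.108 ] w 55.0 F [-0.7 -1.  -0.7] slide [ 0.0036 -0.0047  0.063 ] rot [ 0.16  0.   -0.28]
```

Emit:
move_arm --series '[{"rot": [0.1, 0, -0.3], "slide": [0.003, -0.004, 0.005], "claw": 0.055}, {"rot": [0, 0, 0], "slide": [0, 0, 0.007], "claw": 0.055}, {"rot": [0, 0, 0], "slide": [0, 0, 0.005], "claw": 0.055}, {"rot": [0, 0, 0], "slide": [0, 0, 0], "claw": 0.055}, {"rot": [0, 0, 0], "slide": [0, 0, 0], "claw": 0.055}]'

```text
t: 12.55
position: [0.4477, 0.1152, 0.0903]
eef_rot: [0.707, 0.707, 0.001, 0.001]
ft_force: [0.3, -0.3, 0.6]
grip_width: 0.642
```

```bash
python3 -c "
from h import *
go(.4465,.116,.045)
a,_=cap('side','s11.png')
cv2.imwrite('pics/s11z.png',cv2.resize(a[200:320,250:390,::-1],None,fx=4,fy=4))"
```

```text
t 12.55 pos [0.4477 0.1152 0.0903] w 54.8 F [ 0.3 -0.3  0.6] slide [ 0.0008 -0.0013  0.0453] rot [ 0.13 -0.01 -0.03]
```

View pics/s11z.png

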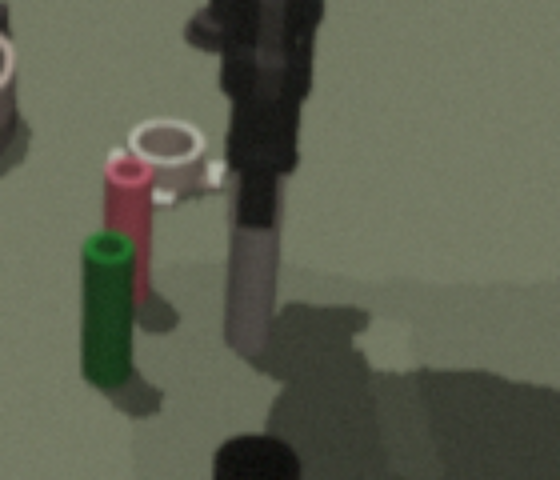

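Emit:
move_arm --series '[{"rot": [0, 0, 0], "slide": [0, -0.001, 0.01], "claw": 0.055}, {"rot": [0, 0, 0], "slide": [0, 0, 0.012], "claw": 0.055}, {"rot": [0, 0, 0], "slide": [0, 0, 0.008], "claw": 0.055}, {"rot": [0, 0, 0], "slide": [0, 0, 0.003], "claw": 0.055}, {"rot": [0, 0, 0], "slide": [0, 0, 0], "claw": 0.05}]'

```text
t: 13.1
position: [0.447, 0.1152, 0.0552]
eef_rot: [0.707, 0.707, 0.001, 0.001]
ft_force: [0.4, -0.0, -0.3]
grip_width: 0.584
```

```bash
python3 -c "
from h import *
go(.4465,.116,.045)
"
```

```text
t 13.1 pos [0.447  0.1152 0.0552] w 49.9 F [ 0.4 -0.  -0.3] slide [ 0.0008 -0.0005  0.0102] rot [ 0.2  -0.02 -0.02]
```

Emit:
move_arm --series '[{"rot": [0.2, 0, 0], "slide": [0.0005, -0.0005, 0.006], "claw": 0.045}, {"rot": [0, 0, 0], "slide": [0, 0, 0.003], "claw": 0.04}, {"rot": [0, 0, 0], "slide": [0, 0, 0.001], "claw": 0.034}, {"rot": [0, 0, 0], "slide": [0, 0, 0], "claw": 0.03}, {"rot": [0, 0, 0], "slide": [0, 0, 0], "claw": 0.027}]'

```text
t: 13.6
position: [0.4469, 0.1159, 0.0449]
eef_rot: [0.707, 0.707, 0.0, 0.0]
ft_force: [-0.4, -0.7, 0.7]
grip_width: 0.316
```

Emit:
move_arm --series '[{"rot": [0, 0, 0], "slide": [0, 0, 0], "claw": 0.025}, {"rot": [0, 0, 0], "slide": [0, 0, 0], "claw": 0.021}, {"rot": [0, 0, 0], "slide": [0, 0, 0], "claw": 0.012}, {"rot": [0, 0, 0], "slide": [0, 0, 0], "claw": 0.012}, {"rot": [0, 0, 0], "slide": [0, 0, 0], "claw": 0.012}]'

```text
t: 14.1
position: [0.447, 0.1159, 0.0454]
eef_rot: [0.707, 0.707, 0.001, 0.0]
ft_force: [0.1, -1.2, -0.7]
grip_width: 0.233
```

```bash
python3 -c "
from h import *
go(.4465,.116,.045)
"
```

```text
t 14.1 pos [0.447  0.1159 0.0454] w 19.9 F [ 0.1 -1.2 -0.7] slide [ 0.0001 -0.0005  0.0004] rot [ 0.08 -0.03 -0.02]
```

Gripped: 19.9 mm on the 21 mm pin. I lift it.

Emit:
move_arm --series '[{"rot": [0, 0, 0], "slide": [0, 0, -0.006], "claw": 0.012}, {"rot": [0, 0, 0], "slide": [0, 0, -0.012], "claw": 0.012}, {"rot": [0, 0, 0], "slide": [0, 0, -0.02], "claw": 0.012}, {"rot": [0, 0, 0], "slide": [0, 0, -0.03], "claw": 0.012}, {"rot": [0, 0, 0], "slide": [0, 0, -0.03], "claw": 0.012}]'

```text
t: 14.6
position: [0.4446, 0.1155, 0.1446]
eef_rot: [0.707, 0.707, -0.002, -0.002]
ft_force: [0.7, 0.7, 0.2]
grip_width: 0.232
```

```bash
python3 -c "
from h import *
go(.636,.2415,.16)
"
```

```text
t 14.6 pos [0.4446 0.1155 0.1446] w 19.8 F [0.7 0.7 0.2] slide [ 0.1261  0.1912 -0.0166] rot [-0.35  0.02 -0.03]
```

Emit:
move_arm --series '[{"rot": [-0.3, 0, 0], "slide": [0.01, 0.015, -0.015], "claw": 0.012}, {"rot": [0, 0, 0], "slide": [0.021, 0.032, -0.003], "claw": 0.012}, {"rot": [0, 0, 0], "slide": [0.023, 0.035, 0], "claw": 0.012}, {"rot": [0, 0, 0], "slide": [0.023, 0.035, 0], "claw": 0.012}, {"rot": [0, 0, 0], "slide": [0.015, 0.023, 0], "claw": 0.012}]'

```text
t: 15.1
position: [0.587, 0.2092, 0.1711]
eef_rot: [0.708, 0.706, 0.002, 0.001]
ft_force: [0.7, -0.6, -0.6]
grip_width: 0.225
```

```bash
python3 -c "
from h import *
go(.636,.2415,.14)
"
```

```text
t 15.1 pos [0.587  0.2092 0.1711] w 19.2 F [ 0.7 -0.6 -0.6] slide [0.0325 0.0488 0.0313] rot [ 0.25 -0.01 -0.14]
```

Emit:
move_arm --series '[{"rot": [0.2, 0, -0.1], "slide": [0.012, 0.018, 0.006], "claw": 0.012}, {"rot": [0, 0, 0], "slide": [0.009, 0.014, 0.008], "claw": 0.012}, {"rot": [0, 0, 0], "slide": [0.005, 0.008, 0.008], "claw": 0.012}, {"rot": [0, 0, 0], "slide": [0, 0, 0], "claw": 0.012}, {"rot": [0, 0, 0], "slide": [0, 0, 0], "claw": 0.012}]'

```text
t: 15.6
position: [0.63, 0.2379, 0.1494]
eef_rot: [0.707, 0.707, 0.001, 0.0]
ft_force: [-0.5, -0.7, 0.3]
grip_width: 0.224
```

```bash
python3 -c "
from h import *
go(.636,.2415,.064)
a,_=cap('side','s12.png')
cv2.imwrite('pics/s12z.png',cv2.resize(a[190:360,130:350,::-1],None,fx=3,fy=3))"
```

```text
t 15.6 pos [0.63   0.2379 0.1494] w 19.2 F [-0.5 -0.7  0.3] slide [0.0036 0.0059 0.0854] rot [ 0.08 -0.03  0.05]
```

View pics/s12z.png

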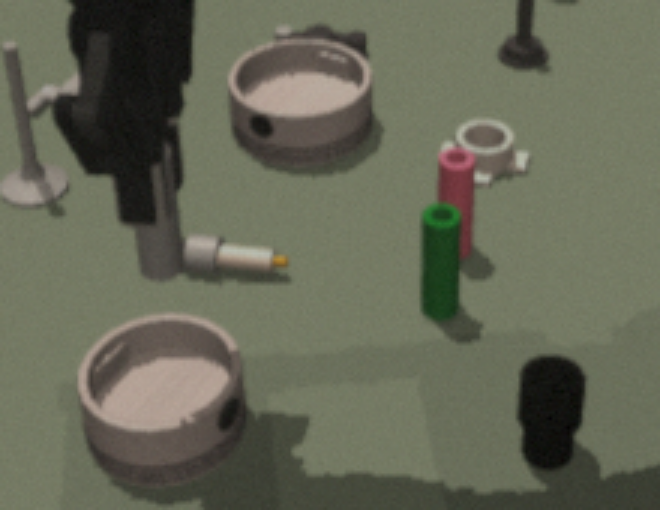

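Emit:
move_arm --series '[{"rot": [0, 0, 0], "slide": [0.003, 0.005, 0.012], "claw": 0.012}, {"rot": [0, 0, 0], "slide": [0, 0, 0.016], "claw": 0.012}, {"rot": [0, 0, 0], "slide": [0, 0, 0.012], "claw": 0.012}, {"rot": [0, 0, 0], "slide": [0, 0, 0.006], "claw": 0.012}, {"rot": [0, 0, 0], "slide": [0, 0, 0], "claw": 0.012}]'

```text
t: 16.15
position: [0.6343, 0.2399, 0.1015]
eef_rot: [0.707, 0.707, 0.001, 0.0]
ft_force: [0.6, -0.0, -1.3]
grip_width: 0.226
```

```bash
python3 -c "
from h import *
go(.636,.2415,.064)
"
```

```text
t 16.15 pos [0.6343 0.2399 0.1015] w 19.3 F [ 0.6 -0.  -1.3] slide [0.0016 0.0017 0.0375] rot [ 0.09 -0.02 -0.02]
```

Emit:
move_arm --series '[{"rot": [0, 0, 0], "slide": [0.0015, 0.0015, 0.008], "claw": 0.012}, {"rot": [0, 0, 0], "slide": [0, 0, 0.01], "claw": 0.012}, {"rot": [0, 0, 0], "slide": [0, 0, 0.007], "claw": 0.012}, {"rot": [0, 0, 0], "slide": [0, 0, 0.002], "claw": 0.012}, {"rot": [0, 0, 0], "slide": [0, 0, 0], "claw": 0.012}]'

```text
t: 16.65
position: [0.6363, 0.2416, 0.0727]
eef_rot: [0.707, 0.707, 0.001, 0.001]
ft_force: [-0.8, -0.6, -0.5]
grip_width: 0.226
```

```bash
python3 -c "
from h import *
go(.636,.2415,.064)
"
```

```text
t 16.65 pos [0.6363 0.2416 0.0727] w 19.3 F [-0.8 -0.6 -0.5] slide [-0.0001 -0.0004  0.0087] rot [ 0.14 -0.04 -0.02]
```

Emit:
move_arm --series '[{"rot": [0, 0, 0], "slide": [0, 0, 0.005], "claw": 0.012}, {"rot": [0, 0, 0], "slide": [0, 0, 0.003], "claw": 0.012}, {"rot": [0, 0, 0], "slide": [0, 0, 0.001], "claw": 0.012}, {"rot": [0, 0, 0], "slide": [0, 0, 0], "claw": 0.012}, {"rot": [0, 0, 0], "slide": [0, 0, 0], "claw": 0.012}]'

```text
t: 17.15
position: [0.6368, 0.2417, 0.0636]
eef_rot: [0.707, 0.707, 0.002, 0.001]
ft_force: [0.3, -0.2, 0.5]
grip_width: 0.228
```

```bash
python3 -c "
from h import *
go(.636,.2415,.0635)
a,_=cap('side','s13.png')
cv2.imwrite('pics/s13z.png',cv2.resize(a[190:360,130:350,::-1],None,fx=3,fy=3))"
```

```text
t 17.15 pos [0.6368 0.2417 0.0636] w 19.5 F [ 0.3 -0.2  0.5] slide [-0.0002 -0.0008  0.0001] rot [ 0.2  -0.06 -0.02]
```

View pics/s13z.png

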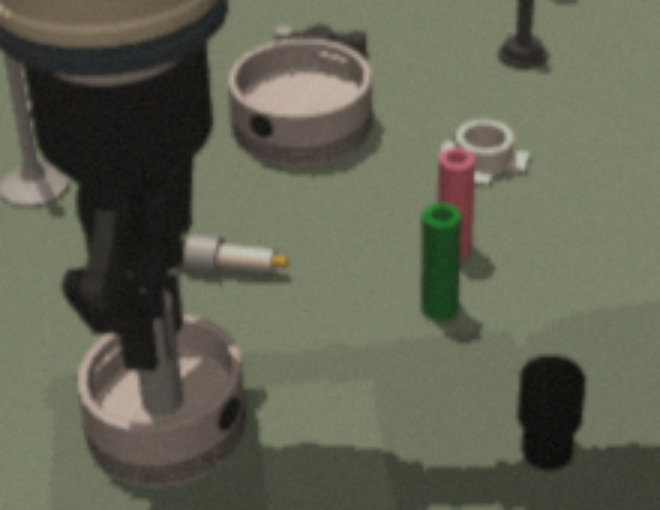

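Emit:
move_arm --series '[{"rot": [0.1, 0, 0], "slide": [0, 0, 0.0005], "claw": 0.012}, {"rot": [0, 0, 0], "slide": [0, 0, 0], "claw": 0.012}, {"rot": [0, 0, 0], "slide": [0, 0, 0], "claw": 0.022}, {"rot": [0, 0, 0], "slide": [0, 0, 0], "claw": 0.025}, {"rot": [0, 0, 0], "slide": [0, 0, 0], "claw": 0.029}]'

```text
t: 17.7
position: [0.6371, 0.2418, 0.0637]
eef_rot: [0.707, 0.707, 0.001, 0.0]
ft_force: [-0.6, 0.0, 1.0]
grip_width: 0.338
```

Emit:
move_arm --series '[{"rot": [0, 0, 0], "slide": [0, 0, 0], "claw": 0.038}, {"rot": [0, 0, 0], "slide": [0, 0, 0], "claw": 0.048}, {"rot": [0, 0, 0], "slide": [0, 0, -0.006], "claw": 0.055}, {"rot": [0, 0, 0], "slide": [0, 0, -0.01], "claw": 0.055}, {"rot": [0, 0, 0], "slide": [0, 0, -0.015], "claw": 0.055}]'

```text
t: 18.2
position: [0.6361, 0.2415, 0.0951]
eef_rot: [0.707, 0.707, 0.0, -0.0]
ft_force: [-0.2, 0.1, 0.1]
grip_width: 0.648
```

Emit:
move_arm --series '[{"rot": [0, 0, 0], "slide": [0, 0, -0.02], "claw": 0.055}, {"rot": [0, 0, 0], "slide": [0, 0, -0.03], "claw": 0.055}, {"rot": [0, 0, 0], "slide": [0, 0, -0.03], "claw": 0.055}, {"rot": [0, 0, 0], "slide": [-0.02, -0.008, -0.01], "claw": 0.055}, {"rot": [0, 0, 0], "slide": [-0.04, -0.016, 0], "claw": 0.055}]'

```text
t: 18.7
position: [0.6144, 0.1843, 0.1974]
eef_rot: [0.706, 0.708, 0.004, 0.002]
ft_force: [0.7, -1.1, -0.7]
grip_width: 0.642
```

```bash
python3 -c "
from h import *
go(.456,-.2355,.17)
a,_=cap('side','s14.png')
cv2.imwrite('pics/s14z.png',cv2.resize(a[190:360,130:350,::-1],None,fx=3,fy=3))"
```

```text
t 18.7 pos [0.6144 0.1843 0.1974] w 54.9 F [ 0.7 -1.1 -0.7] slide [-0.4193 -0.1601  0.0245] rot [ 0.53 -0.2   0.2 ]
```

View pics/s14z.png

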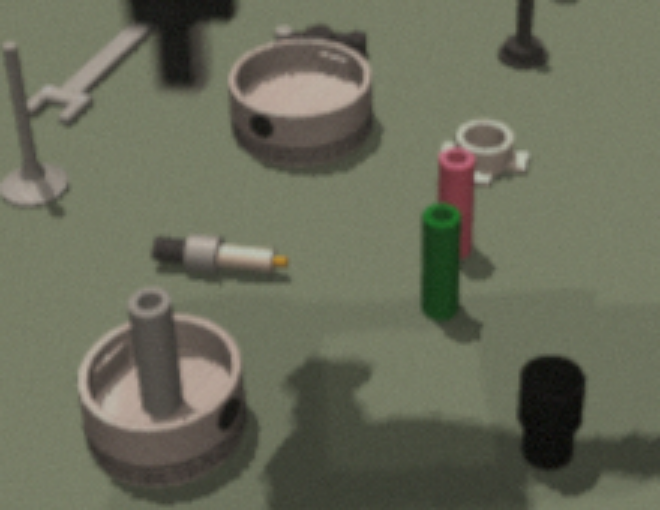

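The middle pin stands in its piston (foot at crop (162,410)). Next, the long pin.

Emit:
move_arm --series '[{"rot": [0.5, -0.2, 0.2], "slide": [-0.045, -0.017, 0], "claw": 0.055}, {"rot": [0, 0, 0], "slide": [-0.045, -0.017, 0], "claw": 0.055}, {"rot": [0, 0, 0], "slide": [-0.045, -0.017, 0], "claw": 0.055}, {"rot": [0, 0, 0], "slide": [-0.045, -0.017, 0], "claw": 0.055}, {"rot": [0, 0, 0], "slide": [-0.045, -0.017, 0], "claw": 0.055}]'

```text
t: 19.25
position: [0.5262, -0.048, 0.2044]
eef_rot: [0.706, 0.708, 0.002, 0.003]
ft_force: [0.9, -0.9, -0.7]
grip_width: 0.643
```

```bash
python3 -c "
from h import *
go(.456,-.2355,.17)"
```

```text
t 19.25 pos [ 0.5262 -0.048   0.2044] w 54.9 F [ 0.9 -0.9 -0.7] slide [-0.1872 -0.0709  0.0343] rot [0.43 0.14 0.13]
```

Emit:
move_arm --series '[{"rot": [0.4, 0.1, 0.1], "slide": [-0.044, -0.017, 0.005], "claw": 0.055}, {"rot": [0, 0, 0], "slide": [-0.044, -0.017, 0.007], "claw": 0.055}, {"rot": [0, 0, 0], "slide": [-0.038, -0.014, 0.007], "claw": 0.055}, {"rot": [0, 0, 0], "slide": [-0.022, -0.008, 0.007], "claw": 0.055}, {"rot": [0, 0, 0], "slide": [-0.01, -0.004, 0.005], "claw": 0.055}]'

```text
t: 19.75
position: [0.463, -0.2167, 0.18]
eef_rot: [0.708, 0.706, 0.001, 0.005]
ft_force: [-0.7, 0.5, 0.1]
grip_width: 0.649
```

```bash
python3 -c "
from h import *
go(.456,-.2355,.12)"
```

```text
t 19.75 pos [ 0.463  -0.2167  0.18  ] w 55.4 F [-0.7  0.5  0.1] slide [-0.0185 -0.0075  0.0601] rot [ 0.53  0.32 -0.22]
```

Emit:
move_arm --series '[{"rot": [0.4, 0.3, -0.2], "slide": [-0.01, -0.004, 0.01], "claw": 0.055}, {"rot": [0, 0, 0], "slide": [-0.005, -0.002, 0.01], "claw": 0.055}, {"rot": [0, 0, 0], "slide": [0, 0, 0.01], "claw": 0.055}, {"rot": [0, 0, 0], "slide": [0, 0, 0.005], "claw": 0.055}, {"rot": [0, 0, 0], "slide": [0, 0, 0], "claw": 0.055}]'

```text
t: 20.25
position: [0.4576, -0.2313, 0.143]
eef_rot: [0.707, 0.707, 0.001, 0.001]
ft_force: [0.3, 0.7, 0.4]
grip_width: 0.647
```

```bash
python3 -c "
from h import *
go(.456,-.2355,.055)"
```

```text
t 20.25 pos [ 0.4576 -0.2313  0.143 ] w 55.3 F [0.3 0.7 0.4] slide [-0.0043 -0.0018  0.088 ] rot [ 0.13 -0.02  0.04]
```

Emit:
move_arm --series '[{"rot": [0.1, 0, 0], "slide": [-0.004, -0.0015, 0.008], "claw": 0.055}, {"rot": [0, 0, 0], "slide": [0, 0, 0.01], "claw": 0.055}, {"rot": [0, 0, 0], "slide": [0, 0, 0.01], "claw": 0.055}, {"rot": [0, 0, 0], "slide": [0, 0, 0.004], "claw": 0.055}, {"rot": [0, 0, 0], "slide": [0, 0, 0], "claw": 0.055}]'

```text
t: 20.75
position: [0.4566, -0.2342, 0.108]
eef_rot: [0.706, 0.708, 0.0, -0.0]
ft_force: [0.9, 0.7, 0.5]
grip_width: 0.647
```

```bash
python3 -c "
from h import *
go(.456,-.2355,.055)
a,_=cap('side','s15.png')
cv2.imwrite('pics/s15z.png',cv2.resize(a[90:230,220:390,::-1],None,fx=4,fy=4))"
```

```text
t 20.75 pos [ 0.4566 -0.2342  0.108 ] w 55.2 F [0.9 0.7 0.5] slide [-0.0014 -0.0006  0.053 ] rot [ 0.01 -0.03  0.16]
```

View pics/s15z.png

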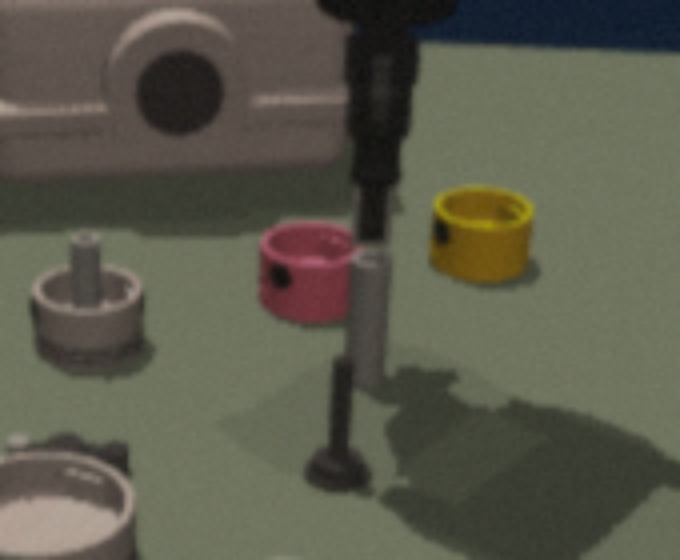

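Emit:
move_arm --series '[{"rot": [0, 0, 0.1], "slide": [-0.001, -0.0005, 0.01], "claw": 0.055}, {"rot": [0, 0, 0], "slide": [0, 0, 0.012], "claw": 0.055}, {"rot": [0, 0, 0], "slide": [0, 0, 0.01], "claw": 0.055}, {"rot": [0, 0, 0], "slide": [0, 0, 0.004], "claw": 0.055}, {"rot": [0, 0, 0], "slide": [0, 0, 0], "claw": 0.055}]'

```text
t: 21.3
position: [0.4563, -0.2355, 0.0692]
eef_rot: [0.707, 0.707, 0.0, 0.0]
ft_force: [-0.4, -0.0, 0.3]
grip_width: 0.642
```

```bash
python3 -c "
from h import *
go(.456,-.2355,.055)"
```

```text
t 21.3 pos [ 0.4563 -0.2355  0.0692] w 54.8 F [-0.4 -0.   0.3] slide [-0.     -0.0003  0.0142] rot [ 0.05 -0.01  0.04]
```

Emit:
move_arm --series '[{"rot": [0, 0, 0], "slide": [0, 0, 0.007], "claw": 0.05}, {"rot": [0, 0, 0], "slide": [0, 0, 0.005], "claw": 0.045}, {"rot": [0, 0, 0], "slide": [0, 0, 0.001], "claw": 0.04}, {"rot": [0, 0, 0], "slide": [0, 0, 0], "claw": 0.034}, {"rot": [0, 0, 0], "slide": [0, 0, 0], "claw": 0.03}]'

```text
t: 21.8
position: [0.4565, -0.2356, 0.0554]
eef_rot: [0.707, 0.707, 0.0, 0.0]
ft_force: [0.1, 0.0, 0.4]
grip_width: 0.35
```

Emit:
move_arm --series '[{"rot": [0, 0, 0], "slide": [0, 0, 0], "claw": 0.027}, {"rot": [0, 0, 0], "slide": [0, 0, 0], "claw": 0.024}, {"rot": [0, 0, 0], "slide": [0, 0, 0], "claw": 0.015}, {"rot": [0, 0, 0], "slide": [0, 0, 0], "claw": 0.015}, {"rot": [0, 0, 0], "slide": [0, 0, 0], "claw": 0.015}]'

```text
t: 22.3
position: [0.4567, -0.2357, 0.0559]
eef_rot: [0.707, 0.707, 0.0, 0.001]
ft_force: [-0.7, 0.8, -1.8]
grip_width: 0.262
```

Emit:
move_arm --series '[{"rot": [0, 0, 0], "slide": [0, 0, -0.006], "claw": 0.015}, {"rot": [0, 0, 0], "slide": [0, 0, -0.012], "claw": 0.015}, {"rot": [0, 0, 0], "slide": [0, 0, -0.02], "claw": 0.015}, {"rot": [0, 0, 0], "slide": [0, 0, -0.03], "claw": 0.015}, {"rot": [0, 0, 0], "slide": [0, 0, -0.03], "claw": 0.015}]'

```text
t: 22.8
position: [0.4547, -0.2345, 0.1567]
eef_rot: [0.707, 0.707, -0.0, -0.002]
ft_force: [-0.3, -0.8, -0.7]
grip_width: 0.268
```

```bash
python3 -c "
from h import *
go(.6125,-.0258,.17)
a,_=cap('side','s16.png')
cv2.imwrite('pics/s16z.png',cv2.resize(a[90:230,220:390,::-1],None,fx=4,fy=4))"
```

```text
t 22.8 pos [ 0.4547 -0.2345  0.1567] w 22.9 F [-0.3 -0.8 -0.7] slide [ 0.2086  0.1579 -0.0132] rot [-0.2  -0.18  0.04]
```

View pics/s16z.png

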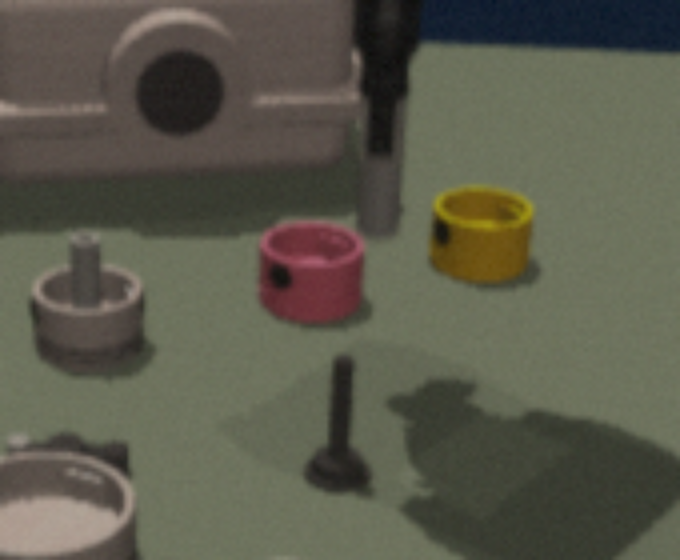

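Emit:
move_arm --series '[{"rot": [-0.2, -0.1, 0], "slide": [0.02, 0.015, -0.012], "claw": 0.015}, {"rot": [0, 0, 0], "slide": [0.034, 0.026, -0.003], "claw": 0.015}, {"rot": [0, 0, 0], "slide": [0.034, 0.026, 0], "claw": 0.015}, {"rot": [0, 0, 0], "slide": [0.034, 0.026, 0], "claw": 0.015}, {"rot": [0, 0, 0], "slide": [0.03, 0.022, 0], "claw": 0.015}]'

```text
t: 23.35
position: [0.5744, -0.0826, 0.1849]
eef_rot: [0.709, 0.705, 0.002, 0.007]
ft_force: [-0.3, -0.0, -1.6]
grip_width: 0.267
```

```bash
python3 -c "
from h import *
go(.6125,-.0258,.15)"
```

```text
t 23.35 pos [ 0.5744 -0.0826  0.1849] w 22.8 F [-0.3 -0.  -1.6] slide [0.0572 0.0373 0.035 ] rot [ 0.74  0.37 -0.36]
```

Emit:
move_arm --series '[{"rot": [0.4, 0.2, -0.3], "slide": [0.02, 0.014, 0.005], "claw": 0.015}, {"rot": [0, 0, 0], "slide": [0.015, 0.01, 0.008], "claw": 0.015}, {"rot": [0, 0, 0], "slide": [0.009, 0.006, 0.008], "claw": 0.015}, {"rot": [0, 0, 0], "slide": [0, 0, 0], "claw": 0.015}, {"rot": [0, 0, 0], "slide": [0, 0, 0], "claw": 0.015}]'

```text
t: 23.85
position: [0.6078, -0.0327, 0.1667]
eef_rot: [0.706, 0.709, 0.002, 0.004]
ft_force: [0.1, -0.2, -1.9]
grip_width: 0.261
```

```bash
python3 -c "
from h import *
go(.6125,-.0258,.074)"
```

```text
t 23.85 pos [ 0.6078 -0.0327  0.1667] w 22.3 F [ 0.1 -0.2 -1.9] slide [0.0072 0.0039 0.0928] rot [0.54 0.18 0.25]
```

Emit:
move_arm --series '[{"rot": [0.4, 0.1, 0.2], "slide": [0.006, 0.003, 0.01], "claw": 0.015}, {"rot": [0, 0, 0], "slide": [0, 0, 0.014], "claw": 0.015}, {"rot": [0, 0, 0], "slide": [0, 0, 0.014], "claw": 0.015}, {"rot": [0, 0, 0], "slide": [0, 0, 0.006], "claw": 0.015}, {"rot": [0, 0, 0], "slide": [0, 0, 0], "claw": 0.015}]'

```text
t: 24.35
position: [0.6096, -0.0292, 0.1194]
eef_rot: [0.708, 0.706, -0.0, 0.001]
ft_force: [0.2, 0.9, -0.9]
grip_width: 0.262
```

```bash
python3 -c "
from h import *
go(.6125,-.0258,.074)
a,_=cap('side','s17.png')
cv2.imwrite('pics/s17z.png',cv2.resize(a[130:270,160:330,::-1],None,fx=4,fy=4))"
```

```text
t 24.35 pos [ 0.6096 -0.0292  0.1194] w 22.3 F [ 0.2  0.9 -0.9] slide [0.0035 0.0028 0.0454] rot [ 0.06  0.09 -0.17]
```

View pics/s17z.png

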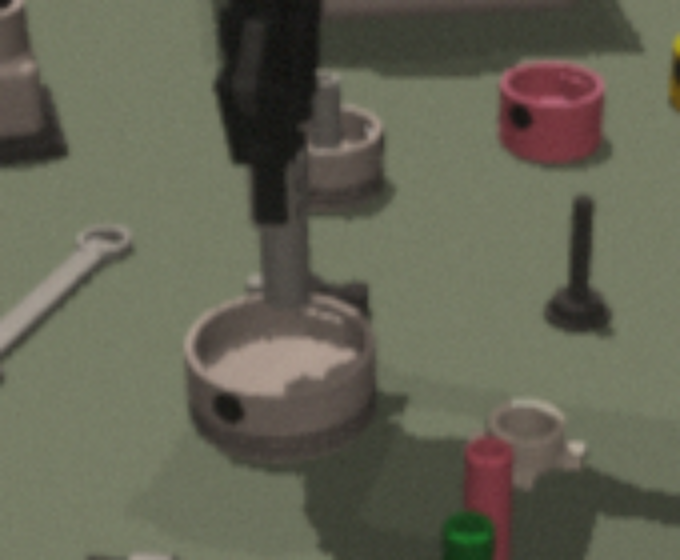

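Emit:
move_arm --series '[{"rot": [0, 0, -0.1], "slide": [0.0035, 0.0025, 0.008], "claw": 0.015}, {"rot": [0, 0, 0], "slide": [0, 0, 0.01], "claw": 0.015}, {"rot": [0, 0, 0], "slide": [0, 0, 0.008], "claw": 0.015}, {"rot": [0, 0, 0], "slide": [0, 0, 0.003], "claw": 0.015}, {"rot": [0, 0, 0], "slide": [0, 0, 0], "claw": 0.015}]'

```text
t: 24.9
position: [0.613, -0.0256, 0.0889]
eef_rot: [0.707, 0.707, 0.0, 0.002]
ft_force: [-0.2, 0.5, -1.0]
grip_width: 0.262
```

```bash
python3 -c "
from h import *
go(.6125,-.0258,.074)"
```

```text
t 24.9 pos [ 0.613  -0.0256  0.0889] w 22.4 F [-0.2  0.5 -1. ] slide [-0.0001 -0.0005  0.0149] rot [ 0.15  0.1  -0.06]
```

Emit:
move_arm --series '[{"rot": [0.1, 0.1, 0], "slide": [0, 0, 0.007], "claw": 0.015}, {"rot": [0, 0, 0], "slide": [0, 0, 0.005], "claw": 0.015}, {"rot": [0, 0, 0], "slide": [0, 0, 0.002], "claw": 0.015}, {"rot": [0, 0, 0], "slide": [0, 0, 0], "claw": 0.015}, {"rot": [0, 0, 0], "slide": [0, 0, 0], "claw": 0.015}]'

```text
t: 25.4
position: [0.6133, -0.0258, 0.074]
eef_rot: [0.708, 0.707, 0.0, 0.0]
ft_force: [0.5, 0.0, -1.0]
grip_width: 0.264
```

```bash
python3 -c "
from h import *
go(.6125,-.0258,.074)"
```

```text
t 25.4 pos [ 0.6133 -0.0258  0.074 ] w 22.5 F [ 0.5  0.  -1. ] slide [-0.     -0.0008  0.    ] rot [ 0.07 -0.   -0.07]
```

Emit:
move_arm --series '[{"rot": [0, 0, 0], "slide": [0, 0, 0.0008], "claw": 0.015}, {"rot": [0, 0, 0], "slide": [0, 0, 0], "claw": 0.015}, {"rot": [0, 0, 0], "slide": [0, 0, 0], "claw": 0.025}, {"rot": [0, 0, 0], "slide": [0, 0, 0], "claw": 0.028}, {"rot": [0, 0, 0], "slide": [0, 0, 0], "claw": 0.032}]'

```text
t: 25.9
position: [0.6141, -0.0259, 0.0746]
eef_rot: [0.708, 0.707, 0.001, 0.001]
ft_force: [-0.8, 0.4, 0.2]
grip_width: 0.37
```

Emit:
move_arm --series '[{"rot": [0, 0, 0], "slide": [0, 0, 0], "claw": 0.04}, {"rot": [0, 0, 0], "slide": [0, 0, 0], "claw": 0.05}, {"rot": [0, 0, 0], "slide": [0, 0, -0.006], "claw": 0.055}, {"rot": [0, 0, 0], "slide": [0, 0, -0.01], "claw": 0.055}, {"rot": [0, 0, 0], "slide": [0, 0, -0.015], "claw": 0.055}]'

```text
t: 26.4
position: [0.613, -0.0258, 0.1059]
eef_rot: [0.708, 0.707, 0.0, 0.0]
ft_force: [1.2, -0.5, 0.2]
grip_width: 0.643
```

Emit:
move_arm --series '[{"rot": [0, 0, 0], "slide": [0, 0, -0.02], "claw": 0.055}, {"rot": [0, 0, 0], "slide": [0, 0, -0.03], "claw": 0.055}, {"rot": [0, 0, 0], "slide": [0, 0, -0.04], "claw": 0.055}, {"rot": [0, 0, 0], "slide": [0, 0, -0.03], "claw": 0.055}, {"rot": [0, 0, 0], "slide": [0, 0, -0.01], "claw": 0.055}]'

```text
t: 26.9
position: [0.6125, -0.0257, 0.2453]
eef_rot: [0.708, 0.707, 0.001, 0.001]
ft_force: [0.6, -0.9, 0.2]
grip_width: 0.645
```

Emit:
move_arm --series '[{"rot": [0, 0, 0], "slide": [0.03, -0.02, -0.01], "claw": 0.055}, {"rot": [0, 0, 0], "slide": [0.04, -0.025, 0], "claw": 0.055}, {"rot": [0, 0, 0], "slide": [0.04, -0.025, 0], "claw": 0.055}, {"rot": [0, 0, 0], "slide": [0.04, -0.025, 0], "claw": 0.055}, {"rot": [0, 0, 0], "slide": [0.04, -0.025, 0], "claw": 0.055}]'

```text
t: 27.4
position: [0.4921, 0.1655, 0.2574]
eef_rot: [0.71, 0.704, 0.003, 0.004]
ft_force: [0.6, 1.2, -0.2]
grip_width: 0.645
```

Emit:
move_arm --series '[{"rot": [0, 0, 0], "slide": [0.04, -0.02, 0], "claw": 0.055}, {"rot": [0, 0, 0], "slide": [0.04, -0.02, 0], "claw": 0.055}, {"rot": [0, 0, 0], "slide": [0.04, 0, 0], "claw": 0.055}, {"rot": [0, 0, 0], "slide": [0.02, 0, 0], "claw": 0.055}, {"rot": [0, 0, 0], "slide": [0, 0, 0], "claw": 0.055}]'

```text
t: 27.9
position: [0.4454, 0.3145, 0.257]
eef_rot: [0.709, 0.706, 0.002, 0.003]
ft_force: [0.2, 0.8, 0.1]
grip_width: 0.644
```

```bash
python3 - <<'E'
from h import *
go(.6125,-.0258,.2)
cap('side','s18.png');
a,d=cap('top','t18.png')
_,ds=ctrl.capture('side')
Wt=world('top',d);Ws=world('side',ds)
for k,g,z,r in [('ps',(.623,-.259),.074,.009),('pistS',(.623,-.259),.04,.033),('pm',(.635,.241),.086,.0105),('pistM',(.635,.241),.04,.04),('pl',(.612,-.026),.098,.012),('pistL',(.612,-.026),.04,.047),('stand',(.488,0),.02,.019),('socket',(.443,.238),.05,.016),('bolt',(.467,-.129),.072,.0055)]:
    print(k,'T',fit(Wt,g,z,r+.012,r),'S',fit(Ws,g,z,r+.012,r))
E
```

```text
t 27.9 pos [0.4454 0.3145 0.257 ] w 55.0 F [0.2 0.8 0.1] slide [-0.3396  0.1681  0.0584] rot [ 0.41  0.05 -0.24]
ps T (30, array([ 0.6226, -0.2574]), array([ 0.6229, -0.2572]), array([0.016, 0.016])) S (30, array([ 0.625 , -0.2538]), array([ 0.6256, -0.2536]), array([0.017, 0.018]))
pistS T (148, array([ 0.622 , -0.2609]), array([ 0.6218, -0.2605]), array([0.064, 0.064])) S (125, array([ 0.6247, -0.2589]), array([ 0.6251, -0.2577]), array([0.063, 0.065]))
pm T (38, array([0.6339, 0.2417]), array([0.6345, 0.2412]), array([0.019, 0.019])) S (118, array([0.6369, 0.2445]), array([0.6372, 0.2442]), array([0.02, 0.02]))
pistM T (194, array([0.6337, 0.2404]), array([0.6332, 0.2403]), array([0.078, 0.077])) S (534, array([0.6369, 0.2414]), array([0.6369, 0.2431]), array([0.079, 0.081]))
pl T (46, array([ 0.6106, -0.0258]), array([ 0.6106, -0.026 ]), array([0.023, 0.022])) S (65, array([ 0.6137, -0.0233]), array([ 0.6134, -0.0232]), array([0.023, 0.023]))
pistL T (212, array([ 0.6107, -0.0273]), array([ 0.6099, -0.0271]), array([0.093, 0.092])) S (308, array([ 0.614 , -0.0256]), array([ 0.6131, -0.0246]), array([0.092, 0.093]))
stand T (78, array([ 0.4864, -0.0005]), array([ 0.4872, -0.0009]), array([0.036, 0.034])) S (118, array([0.4899, 0.0013]), array([0.4898, 0.0013]), array([0.035, 0.039]))
socket T (73, array([0.441 , 0.2377]), array([0.4409, 0.2381]), array([0.03 , 0.032])) S (196, array([0.4442, 0.2391]), array([0.4444, 0.2392]), array([0.031, 0.033]))
bolt T (15, array([ 0.4654, -0.13  ]), array([ 0.4657, -0.1299]), array([0.01, 0.01])) S (15, array([ 0.4692, -0.1279]), array([ 0.4693, -0.1277]), array([0.009, 0.011]))
```

View pics/s18.png

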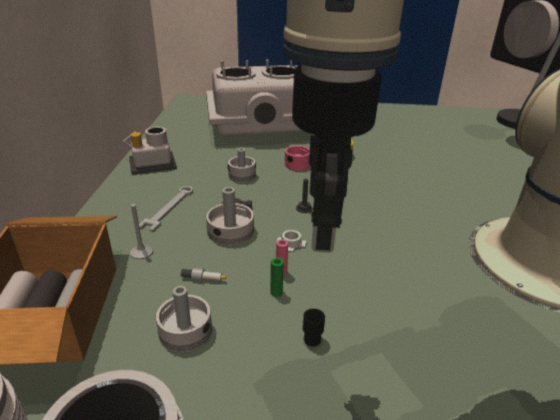

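View pics/t18.png

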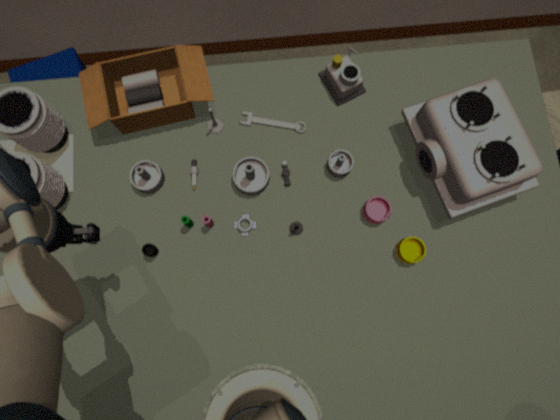

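All three pins stand in their cups, at top-view (340,160), (251,172) and (145,175). The stand (245,225), the socket and the bolt have not moved. I hand in.

```bash
python3 -c "
from workcell import ctrl
print(ctrl.job_done())"
```

```text
the job is handed in; nothing more can be done
None
```

All three wrist pins now stand upright in their own pistons. I placed them in the order short, middle, long, and the job was handed in at about 28 s of the 96 s allowed. No reading I saw went above about 2 N. The hand-in gives no verdict.

- **Short pin:** this was the one in the stand. I drew it straight up, and the stand stayed where it was to within 1 mm.
- **Centring:** in the last check with both cameras, the middle and long pins were 1.5 to 3 mm from their cup centres. The short pin is about 3.5 to 5 mm off in y, the largest error. I left it, since it has about 19 mm of room all round.
- **Everything else:** the pistons, socket and bolt measured within about 1 mm of where they started. I did not touch the coloured look-alikes.
- **Disagreement:** the two cameras differ from each other by a steady 2 to 4 mm, about what their stated calibration error allows. I worked from the side camera's x, which agreed with the gripper's known position to within 1 mm.

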